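Switch off a stirrer behind the bench shield with the hooked rod

TASK

The stirrer under the small glass beaker was left running: take the hooked rod from the tool rack, reach over the clear shield with it and gently pull the mains toggle of that stirrer over to off, towards the robot, without the hand itself going down behind the shield or knocking it. Leave the other stirrer on and both vessels standing undisturbed on their plates, then hang the rod back in its empty fork of the rack by its collar, leaving the spatula hanging beside it.

Things in the scene. Friction and masses are not known exactly. Their poses are not given: they have to be found in the camera images.
- shield: Fixed upright bench shield, clear acrylic with aluminium edge trim: 400 mm wide (y), 12 mm thick, 170 mm high, foot plate 82 mm towards the robot, 7 mm high. Origin under the middle of the panel, x axis away from the robot. The stirrers stand behind it, backs towards the water bath, whose upright wall (front x = 0.654 m, 330 mm high) is 20 to 35 mm behind the toggle tips: a rod reaching behind a toggle has to slant, hand towards the robot (30 to 45 degrees off vertical).
- stirrer_a: Fixed magnetic stirrer carrying the small glass beaker (the one to switch off); which of the two stands left or right changes. White housing 110 (x) x 140 (y) x 46 mm, origin under its centre; +x points away from the robot, towards the water bath. Round plate (84 mm, top 53 mm up) at (-5, 22); toggle pivot at (30, -45, 54 mm up), close to the bath wall behind. Clear deck round the toggle.
- stirrer_b: Fixed magnetic stirrer carrying the reagent bottle (leave it on); which of the two stands left or right changes. White housing 110 (x) x 140 (y) x 46 mm, origin under its centre; +x points away from the robot, towards the water bath. Round plate (84 mm, top 53 mm up) at (-5, 22); toggle pivot at (30, -45, 54 mm up), close to the bath wall behind. Clear deck round the toggle.
- toggle_a (a joint): Mains toggle of stirrer_a: 0 = on, steel lever leaning fully away from the robot (+x of its stirrer, 20 degrees off upright); 0.70 rad = off, leaning 20 degrees towards the robot. Spring over-centre action: from 0 it springs back until pulled past upright (0.35), then snaps over by itself; about 3 N at the tip is needed, stops at both ends.
- toggle_b (a joint): Mains toggle of stirrer_b: 0 = on, steel lever leaning fully away from the robot (+x of its stirrer, 20 degrees off upright); 0.70 rad = off, leaning 20 degrees towards the robot. Spring over-centre action: from 0 it springs back until pulled past upright (0.35), then snaps over by itself; about 3 N at the tip is needed, stops at both ends.
- toggle_a_tip (a point): Centre of the small ball (7.6 mm) on the free end of toggle_a's lever (5 to 6 mm thick). It swings in the stirrer's x-z plane, 36 mm from the pivot.
- toggle_b_tip (a point): Centre of the small ball (7.6 mm) on the free end of toggle_b's lever (5 to 6 mm thick). It swings in the stirrer's x-z plane, 36 mm from the pivot.
- beaker: Loose small glass beaker, 48 mm wide, 58 mm high, on the plate of stirrer_a; origin at its foot.
- bottle: Loose blue-capped reagent bottle, 56 mm wide, 104 mm high, on the plate of stirrer_b; origin at its foot.
- hook_rod_grip (a point): Centre of the black handle, 16 (x) x 28 (y) x 56 mm (z up), of the hooked rod. Below it: underside of the 28 mm round collar at z = -34 mm; 6 mm shaft straight down to a bend at z = -164; then a flat toe 34 mm long, 14 wide (y), 3.6 thick, slanting 50 degrees off the shaft line towards -x, ending at (-26, 0, -186 mm). 70 to 120 g. It hangs in either fork, toe towards the robot.
- hook_rod_tip (a point): Middle of the end edge of the hooked rod's toe.
- spatula_grip (a point): Centre of the equal black handle of the straight flat spatula that hangs in the other fork (no toe).
- rack: Fixed steel tool rack, base 130 x 190 mm; origin on the bench below a point midway between the forks, x away from the robot. Two forks at y = -42 and +42 mm, tops at z = 185 mm, open towards -x, slot 13 mm wide from x = -24.5 mm back to x = 48 mm; each tine has a front lip 4 mm high at x = -24.5 to -20.5 mm, so a tool is lifted over 4 mm and drawn out towards -x. Cross bar (x = 48 to 62 mm) and posts do not rise above the fork tops.
- fork0 (a point): Middle of the right (-y) fork, at the height of the tine tops, where a collar's underside centre rests; axes as the rack.
- fork1 (a point): The same for the left (+y) fork.
Mind the look-alikes: they are no part of the job. Leave any pink look-alike of the beaker alone.

How it is judged (in metres and radians):
On the way, in this order (a step that is already met when the one before it is completed fails the run):
1. the hooked rod is off the rack (horizontal distance between hook_rod_grip and fork0 above 0.08 m and horizontal distance between hook_rod_grip and fork1 above 0.08 m), for 0.1 s.
2. the toggle of the beaker's stirrer is pulled over to off (value of joint toggle_a above 0.55 rad), for 0.2 s.
3. the hooked rod hangs in the rack again (z of hook_rod_grip in the frame of rack between 0.214 and 0.224 m and x of hook_rod_grip in the frame of rack between -0.012 and 0.05 m and (horizontal distance between hook_rod_grip and fork0 below 0.052 m or horizontal distance between hook_rod_grip and fork1 below 0.052 m) and angle between hook_rod_grip's own z axis and vertical below 0.12 rad), for 0.2 s.
At the end, for the whole second after the job is handed in: The beaker stirrer's toggle is off (over 0.55 rad), the bottle stirrer's on (under 0.15); hooked rod and spatula hang upright (7 degrees) by their collars in the forks (height within 5 mm, behind the lips); beaker and bottle upright within 15 mm of where they stood (all of step 3 and value of joint toggle_a above 0.55 rad and value of joint toggle_b below 0.15 rad and angle between each of beaker, bottle's own z axis and vertical below 0.1 rad and distance of each of beaker, bottle from where it was at the start of the episode below 0.015 m and z of spatula_grip in the frame of rack between 0.214 and 0.224 m and x of spatula_grip in the frame of rack between -0.012 and 0.05 m and (horizontal distance between spatula_grip and fork0 below 0.052 m or horizontal distance between spatula_grip and fork1 below 0.052 m) and angle between spatula_grip's own z axis and vertical below 0.12 rad); the robot touches nothing.
It fails at once if the hand goes down behind the shield (past the panel and below its top edge) (x of the grasp point in the frame of shield above 0 m and height (world z) of the grasp point below 0.17 m and y of the grasp point in the frame of shield between -0.24 and 0.24 m).
It fails at once if the robot itself touches a stirrer or its toggle (contact force between any of the fingers, the arm and stirrer_a above 1 N or contact force between any of the fingers, the arm and stirrer_b above 1 N).
It fails at once if the rod bears hard on the stirrer or its toggle (over 20 N) (contact force between stirrer_a and anything else above 20 N).
It fails at once if the shield is knocked (over 10 N) (contact force between shield and anything else above 10 N).
It fails at once if the other stirrer is switched off (value of joint toggle_b above 0.35 rad).
It also fails if it takes over 61 s, if anything falls off the work surface, if the arm or the gripper's body presses on something with over 40 N, if the wrist force passes 120 N, or if a joint passes its speed limit or range.

ROBOT

A 6-joint arm with a two-finger parallel gripper is mounted at the origin on a cart in front of the work surface, level with it; the furniture and walls round the work are solid. World frame = base frame: x ahead of the robot, y to its left, z up, the work surface at z = 0. Lengths are in mm, angles in degrees, forces in N, time in s.
With the tool pointing down it reaches from about 350 to 850 mm from the base axis. Payload 8.1 kg.
Tool frame: the origin (TCP) lies at the very end of the fingers, on their centre line; the grasp point (between the pads) lies 19 mm behind it; z points along the fingers, y is the direction in which the jaws open and shut (so a half turn about z gives the same grasp; the last joint's range is limited). The gripper opens to 85 mm and grips with 20 to 120 N. Pads are 22 mm wide; open, the fingers measure 114 mm over their backs; the gripper's body (76 mm by 85 mm) begins 54 mm behind the grasp point. The pads swing forward as they close: fully open they stand 13 mm farther back than shut.
Start: joints at [-73.247, 7.471, 85.268, -0, 87.261, -4.893], TCP at [221.346, -557.684, 231.292] pointing down, gripper open.
Joint ranges: [-169.43, 169.43], [-51.17, 129.36], [1.28, 143.12], [-76.62, 256.62], [0, 156.53], [-152.29, 152.29]. Speed limits (degrees/s): [136.94, 136.94, 159.86, 180, 180, 180].

INTERFACE

Orientations are given as [roll, pitch, yaw] about the fixed x, y, z axes, in that order (R = Rz(yaw) Ry(pitch) Rx(roll)).
In Python, from bench import sensors, viewer, job gives the robot as it stands.
- The arm moves only by the shell command python3 -m pendant 'ROWS' [FORCE]. ROWS is JSON, one flat list of numbers, 5 for each row, row after row: the shift along the world's x, y, z in mm, then the turn about the world's z in rad, then the finger opening in mm, from 0 to 85.4. In form: [x, y, z, twist, hand, x, y, z, twist, hand, ...]. A call has 1 to 12 rows; each row shifts and turns the pose as measured when the row begins; what a row does not reach is not made up. A row lasts 1/12 s, in which the tool goes at most 41.7 mm and 7.16 degrees, less where a joint would pass 70% of its speed; a pose out of reach is approached as far as the arm can. A call with a gripper value outside its range is refused whole. The fingers move at their own pace and stop on an object; FORCE is the grip in N (left out, the last holds). Time passes only in rows, so rows that do not move let the fingers close. It gives the time, the measured TCP pose, the force and the opening at its end, in the units of the state.
- sensors.sense(): the state, without advancing time (a new reading comes with each control period).
- viewer.snapshot(name): name is "scene" or "top" or "wrist"; returns a dict with "frame" (384x512x3 uint8, blue, green, red), "z_map" (384x512 float32, mm along the optical axis (not along the pixel's ray), 0 where there is no reading), "fx", "fy", "cx", "cy" (pixels), "k1" (the pictures are not rectified: a ray, as slopes to the right and down, at radius r is drawn at 1 + k1 r^2 times it, then the intrinsics apply), "view" (4x4, takes a point from world to camera coordinates). Camera axes: x right, y down, z forward; pixel columns grow to the right and rows downward; lengths in mm; the calibration is good to about 2 mm. A picture is of the moment at which its call begins.
- job.hand_in(): hands the job in, once; it reports no verdict.
The state is a dict: "time": time; "joint_pos": joint angles; "qd": joint speeds; "joint_efforts": joint torques, N m; "tool_pos": TCP position; "tcp_rot": TCP orientation; "ft_force": force on the tool from outside, world axes, zero at the start; "wrist_torque": the same for the moment, N m; "finger_gap": finger opening in mm.
Only numpy, scipy, OpenCV 4.12 (cv2) and the standard library are available. Lean on these libraries where they do the work, as an engineer would, in place of code of your own. Each camera call takes 0.05 s, during which the arm holds its last target.

## Working session

There is one attempt and no reset: what is moved stays moved. The work goes in short steps, Python scripts to look and compute and a shell command to move; the robot and the scene stay as the last step left them, time stands still between calls to the robot, and variables do not carry over. Pictures are saved under pics/ and viewed, and the job is handed in when it is done.

```bash
ls; mkdir -p pics
cat > h.py <<'E'
import numpy as np, cv2
from bench import sensors, viewer, job
def snap(n,save=None):
    s=viewer.snapshot(n)
    if save: cv2.imwrite('pics/'+save+'.png',s['frame'])
    return s
def pts(s):
    z=s['z_map'];h,w=z.shape
    u,v=np.meshgrid(np.arange(w),np.arange(h))
    xd=(u-s['cx'])/s['fx'];yd=(v-s['cy'])/s['fy'];x,y=xd.copy(),yd.copy()
    for _ in range(8):
        f=1+s['k1']*(x*x+y*y);x=xd/f;y=yd/f
    c=np.stack([x*z,y*z,z,np.ones_like(z)],-1)
    W=c@np.linalg.inv(np.array(s['view'])).T
    W=W[...,:3];W[z==0]=np.nan
    return W
def ray(s,u,v):
    xd=(u-s['cx'])/s['fx'];yd=(v-s['cy'])/s['fy'];x,y=xd,yd
    for _ in range(8):
        f=1+s['k1']*(x*x+y*y);x=xd/f;y=yd/f
    T=np.linalg.inv(np.array(s['view']));d=T[:3,:3]@np.array([x,y,1.]);return T[:3,3],d
def onz(s,u,v,z):
    o,d=ray(s,u,v);return o+d*(z-o[2])/d[2]
def onx(s,u,v,x):
    o,d=ray(s,u,v);return o+d*(x-o[0])/d[0]
def tri(s1,p1,s2,p2):
    o1,d1=ray(s1,*p1);o2,d2=ray(s2,*p2)
    A=np.stack([d1,-d2],1);t=np.linalg.lstsq(A,o2-o1,rcond=None)[0]
    a=o1+d1*t[0];b=o2+d2*t[1];return (a+b)/2,np.linalg.norm(a-b)
E
python3 - <<'E'
from h import *
print(sensors.sense())
for n in ('scene','top','wrist'):
    s=snap(n,n+'0');print(n,np.linalg.inv(np.array(s['view'])).round(3).tolist(),s['fx'],s['k1'])
E
```

```text
pics
{'time': 0.0, 'joint_pos': array([-7.32475173e+01,  7.51666882e+00,  8.53326273e+01, -9.89283022e-04,
        8.72629864e+01, -4.89396032e+00]), 'qd': array([-0.00572473, -0.08193893,  0.00084137,  0.02892418, -0.01834548,
        0.01743684]), 'joint_efforts': array([ 3.65160973e-03, -5.69396031e+01, -5.00555134e+01,  1.19683018e-04,
        1.51553768e-02,  2.84379769e-05]), 'tool_pos': array([ 221.16308099, -557.11979327,  230.19610345]), 'tcp_rot': array([-1.79888043e+02, -8.59456522e-03,  2.16464829e+01]), 'ft_force': array([-0.29312659, -0.4264174 , -0.08891355]), 'wrist_torque': array([-0.04684854,  0.01129601, -0.00192165]), 'finger_gap': 85.66081872284101}
scene [[-0.642, -0.413, 0.646, -352.271], [-0.766, 0.341, -0.544, 792.295], [0.004, -0.844, -0.536, 885.745], [0.0, 0.0, 0.0, 1.0]] 430.0081459820375 -0.16125613884300027
top [[-0.029, -0.987, 0.16, 363.683], [-0.999, 0.036, 0.037, 34.629], [-0.042, -0.159, -0.986, 1132.482], [0.0, 0.0, 0.0, 1.0]] 352.82275960710984 -0.09310769805807496
wrist [[0.37, -0.886, -0.281, 292.107], [-0.929, -0.353, -0.11, -528.581], [-0.002, 0.302, -0.953, 372.028], [0.0, 0.0, 0.0, 1.0]] 271.24987149896106 -0.03876167560426872
```

View pics/scene0.png

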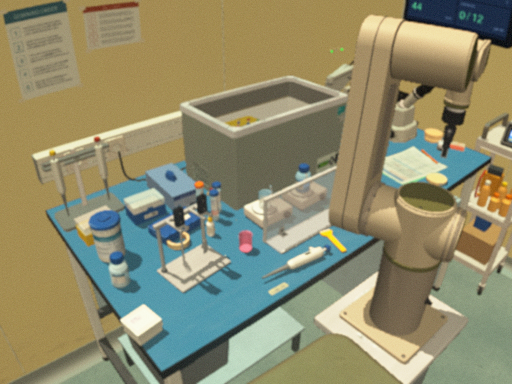

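View pics/top0.png

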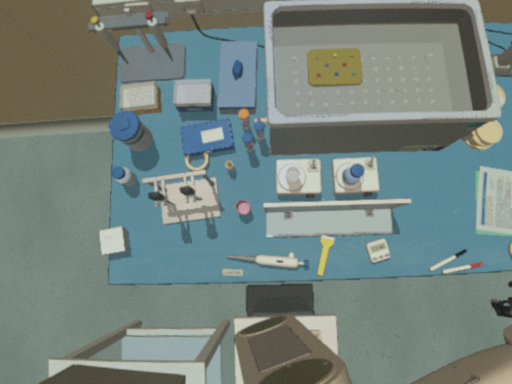

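View pics/wrist0.png

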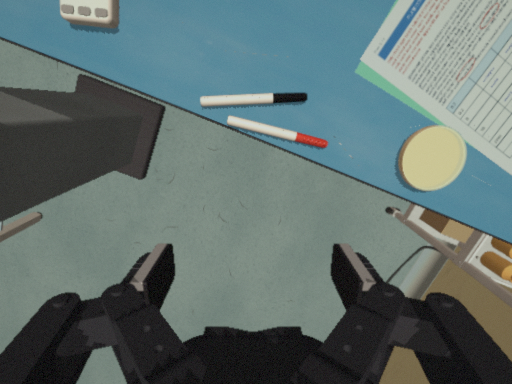

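The pictures show the rack at top (190,200), with two black handles at (157,196) and (188,190). The shield panel runs along row 205. Two stirrers stand behind it: the beaker at top (293,176) and the bottle at (352,175). The pink look-alike is at (243,207). I'll enlarge these areas.

Run:
```python
from h import *
t=snap('top');s=snap('scene')
np.savez('s0.npz',t=t['z_map'],s=s['z_map'])
cv2.imwrite('pics/t_st.png',cv2.resize(t['frame'][120:245,255:415],None,fx=5,fy=4.8,interpolation=cv2.INTER_CUBIC))
cv2.imwrite('pics/s_st.png',cv2.resize(s['frame'][150:250,230:340],None,fx=6,fy=6,interpolation=cv2.INTER_CUBIC))
cv2.imwrite('pics/t_rk.png',cv2.resize(t['frame'][165:230,135:235],None,fx=8,fy=8,interpolation=cv2.INTER_CUBIC))
cv2.imwrite('pics/s_rk.png',cv2.resize(s['frame'][180:290,150:240],None,fx=5.4,fy=5.4,interpolation=cv2.INTER_CUBIC))
```

```text
(no output)
```

View pics/t_st.png

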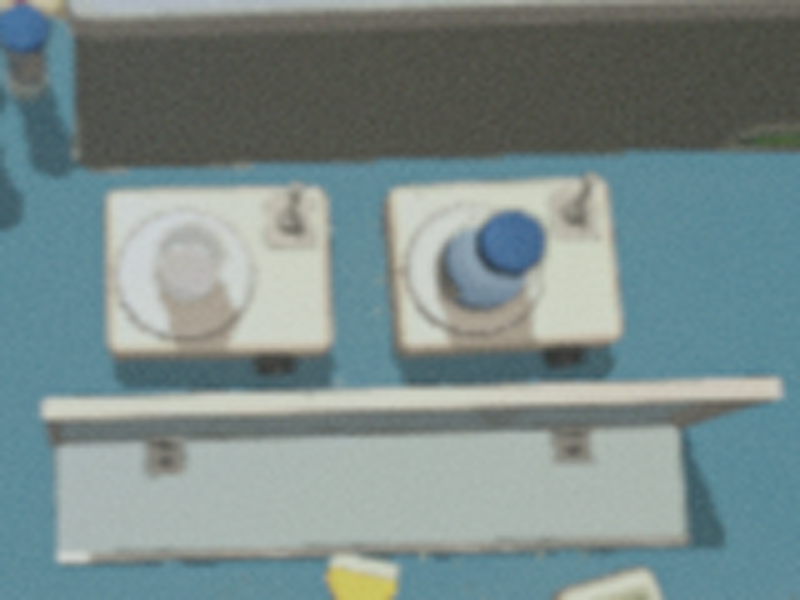

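View pics/s_st.png

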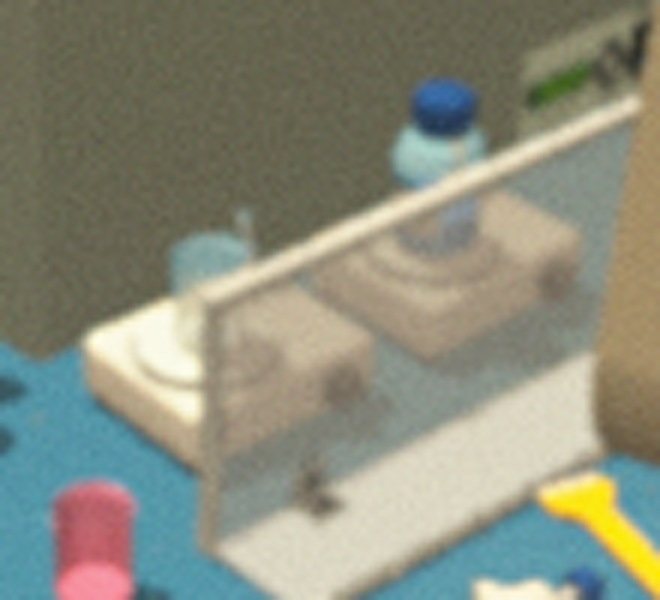

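View pics/t_rk.png

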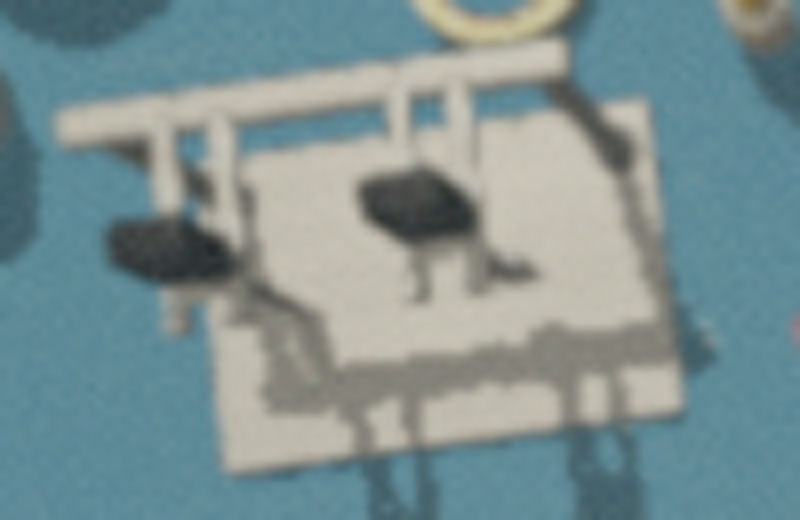

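View pics/s_rk.png

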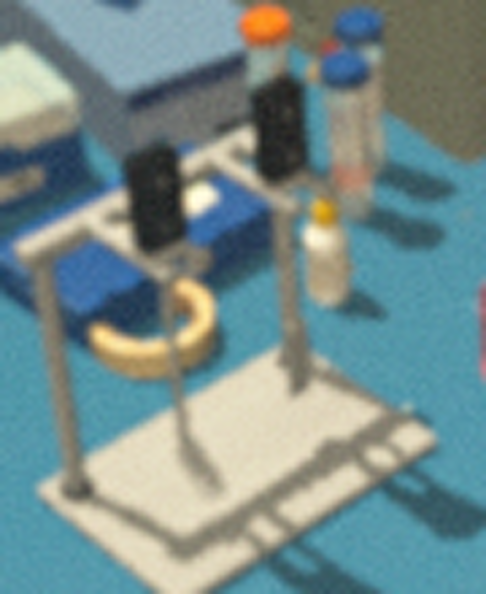

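Run:
```python
from h import *
t=snap('top');s=snap('scene')
W=pts(t)
f=lambda u,v:(255+u/5,120+v/4.8)
print('wall foot',[onz(t,*f(u,v),0).round(1) for u,v in((90,165),(390,160),(600,155))])
for name,c in {'A':[(107,187),(325,185),(332,352),(112,352)],'B':[(390,184),(607,178),(622,342),(400,350)]}.items():
    print(name,[onz(t,*f(*p),46).round(1)[:2] for p in c])
print('tipA',onz(t,*f(297,190),88).round(1),'tipB',onz(t,*f(588,180),88).round(1))
print('tipA scene check', )
print('plateA',onz(t,*f(186,273),53).round(1),'plateB',onz(t,*f(473,270),53).round(1))
print('shield top',[onz(t,*f(*p),170).round(1) for p in((42,400),(42,418),(782,380),(782,398))])
g=lambda u,v:(135+u/8,165+v/8)
print('rack base',[onz(t,*g(*p),5).round(1)[:2] for p in((225,472),(683,412),(647,100))])
print('bar',[onz(t,*g(*p),185).round(1)[:2] for p in((57,110),(568,38),(57,145),(570,75))])
for p in((170,245),(225,250),(130,235),(415,200),(380,190),(460,210)):
    u,v=g(*p); print(p,W[int(v),int(u)].round(1))
u,v=f(297,190);print([W[int(v)+i,int(u)+j].round(0).tolist() for i in(-1,0,1) for j in(-1,0,1)])
# black handle masks
fr=t['frame'].max(2);m=(fr<75);m[:180]=0;m[215:]=0;m[:,:140]=0;m[:,240:]=0
n,l,st,ce=cv2.connectedComponentsWithStats(m.astype('uint8'))
for i in range(1,n):
    if st[i,4]>15:
        P=W[l==i];P=P[P[:,2]>225];print(st[i],ce[i].round(1),len(P),np.nanmin(P,0) if len(P) else'',np.nanmax(P,0)if len(P) else'',np.nanmedian(P,0) if len(P) else '')
```

```text
wall foot [array([670.2,  17.9,   0. ]), array([ 666.2, -180.1,    0. ]), array([ 664.9, -319.5,    0. ])]
A [array([642.4,   8.4]), array([ 638.5, -129.2]), array([ 527.3, -126.9]), array([532.3,   9.6])]
B [array([ 637.7, -170.3]), array([ 636.9, -308.2]), array([ 527.3, -308.1]), array([ 527.1, -169.2])]
tipA [ 625.3 -105.7   88. ] tipB [ 625.4 -283.2   88. ]
tipA scene check
plateA [581.3 -38.3  53. ] plateB [ 576.8 -216.8   53. ]
shield top [array([486.6,  51.9, 170. ]), array([476.2,  52.2, 170. ]), array([ 483.4, -356.4,  170. ]), array([ 473. , -355.4,  170. ])]
rack base [array([451.1, 382.9]), array([469.7, 194.8]), array([598.4, 207.9])]
bar [array([565.7, 389.3]), array([583.9, 207.6]), array([553.1, 389. ]), array([570.8, 207. ])]
(170, 245) [508.1 328.1 246.2]
(225, 250) [513.  325.5 194.6]
(130, 235) [511.1 341.4 246.6]
(415, 200) [518.2 248.8 246.9]
(380, 190) [524.2 259.8 244.7]
(460, 210) [519.7 239.2 219.5]
[[630.0, -101.0, 91.0], [630.0, -104.0, 90.0], [653.0, -120.0, -1.0], [627.0, -101.0, 89.0], [627.0, -104.0, 90.0], [638.0, -114.0, 45.0], [624.0, -101.0, 90.0], [624.0, -105.0, 87.0], [635.0, -113.0, 45.0]]
[181 188  13   7  62] [187.1 191.1] 43 [513.77731163 239.23146653 226.4042254 ] [524.1789625  262.74271784 247.07728632] [518.20921606 249.61206509 243.06073364]
[149 193  15   7  78] [156.  196.3] 54 [501.90408791 323.61539733 226.56868701] [514.38270398 347.88667556 247.87582973] [506.64782427 334.51485195 242.77694999]
```

Run:
```python
from h import *
t=snap('top');s=snap('scene')
W=pts(t);S=pts(s)
for u in(290,320,350):
    print(u,[W[v,u].round(0).tolist() for v in range(112,160,4)])
# scene: bath wall columns
for u in(235,):
    print(u,[S[v,u].round(0).tolist() for v in range(100,215,8)])
m=(S[...,0]>630)&(S[...,0]<700)&(S[...,1]<0)&(S[...,1]>-180)&(S[...,2]>100)&(S[...,2]<300)
print(np.nanpercentile(S[m][:,0],[5,25,50,75,95]))
m=(W[...,2]>310)&(W[...,0]>600)&(W[...,1]<0)&(W[...,1]>-180)&(W[...,0]<720)
print(np.nanpercentile(W[m][:,0],[1,5,50]),np.nanpercentile(W[m][:,2],[5,50,95]))
# toggle tip in scene pixel
print('tri tip',tri(t,(255+297/5,120+190/4.8),s,(230+243/6,150+212/6)))
```

```text
290 [[720.0, -28.0, 240.0], [672.0, -21.0, 334.0], [664.0, -21.0, 329.0], [657.0, -21.0, 320.0], [661.0, -23.0, 282.0], [661.0, -25.0, 251.0], [661.0, -27.0, 215.0], [661.0, -28.0, 182.0], [661.0, -31.0, 141.0], [661.0, -33.0, 101.0], [661.0, -35.0, 53.0], [663.0, -38.0, -2.0]]
320 [[718.0, -109.0, 236.0], [671.0, -93.0, 330.0], [660.0, -92.0, 334.0], [655.0, -93.0, 320.0], [658.0, -99.0, 280.0], [661.0, -104.0, 240.0], [662.0, -109.0, 203.0], [661.0, -114.0, 170.0], [662.0, -120.0, 127.0], [661.0, -125.0, 88.0], [663.0, -132.0, 35.0], [659.0, -137.0, -1.0]]
350 [[715.0, -188.0, 238.0], [669.0, -165.0, 329.0], [659.0, -164.0, 329.0], [656.0, -168.0, 310.0], [659.0, -177.0, 270.0], [660.0, -184.0, 236.0], [660.0, -192.0, 201.0], [660.0, -200.0, 164.0], [659.0, -208.0, 127.0], [662.0, -220.0, 73.0], [662.0, -231.0, 24.0], [655.0, -236.0, -1.0]]
235 [[978.0, -219.0, 291.0], [980.0, -220.0, 256.0], [943.0, -191.0, 240.0], [866.0, -132.0, 245.0], [661.0, 25.0, 326.0], [659.0, 26.0, 299.0], [664.0, 23.0, 267.0], [665.0, 23.0, 237.0], [663.0, 26.0, 209.0], [667.0, 24.0, 176.0], [666.0, 25.0, 146.0], [663.0, 28.0, 117.0], [666.0, 26.0, 82.0], [670.0, 25.0, 46.0], [681.0, 17.0, 1.0]]
[656.23560598 658.47418803 659.9784292  661.49937303 663.82758161]
[654.44803662 655.22256835 661.46662678] [313.17554164 329.6944363  332.50324295]
tri tip (array([ 624.50407744, -104.00728302,   94.49472863]), np.float64(2.3921489336099167))
```

```bash
python3 -m pendant '[0,0,40,0,85,0,0,40,0,85,5,0,40,0,85,20,20,30,0.1,85,20,35,0,0.1,85,20,35,0,0.1,85,20,35,0,0.1,85,20,35,0,0.1,85,20,35,0,0.1,85,20,35,0,0.1,85,20,35,0,0.1,85,20,35,0,0.1,85]'
```

```text
time: 1.45
tool_pos: [404.6, -248.0, 385.2]
tcp_rot: [-179.9, 0.3, 74.6]
ft_force: [1.2, -0.4, -0.1]
finger_gap: 84.8
```

```bash
python3 -m pendant '[20,35,0,0.1,85,20,35,0,0.1,85,20,35,0,0.1,85,20,35,0,0.1,85,15,38,0,0,85,10,40,0,0,85,10,40,0,0,85,5,40,0,0,85,5,40,0,0,85,5,40,0,0,85,0,0,0,0,85]'
```

```text
time: 2.37
tool_pos: [535.8, 148.2, 386.1]
tcp_rot: [179.8, 0.3, 99.5]
ft_force: [0.1, -0.4, 0.6]
finger_gap: 84.8
```

```bash
python3 -m pendant '[-10,35,0,-0.065,85,-10,35,0,0,85,0,0,0,0,85,0,0,0,0,85]'
python3 - <<'E'
from h import *
w=snap('wrist','w1');W=pts(w)
st=sensors.sense();print(st['tool_pos'],st['tcp_rot'])
cv2.imwrite('pics/w1b.png',cv2.resize(w['frame'],(800,600)))
E
```

```text
time: 2.7
tool_pos: [514.9, 222.6, 385.2]
tcp_rot: [179.9, 0.3, 95.9]
ft_force: [-0.3, -0.8, 0.1]
finger_gap: 85.1
[514.84810721 222.5513021  385.20413761] [179.89198931   0.27145688  95.90385194]
```

View pics/w1b.png

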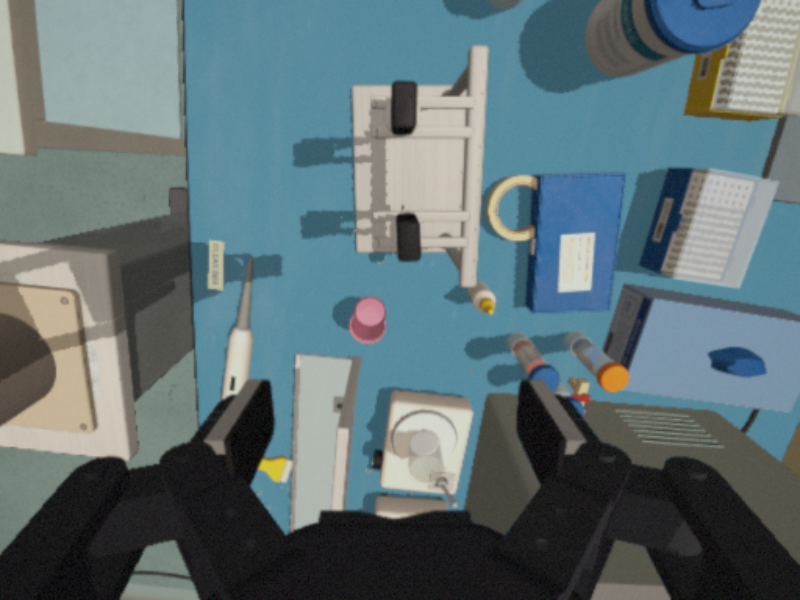

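Run:
```python
from h import *
w=snap('wrist');W=pts(w)
cv2.imwrite('pics/w1c.png',cv2.resize(w['frame'][40:175,215:320],None,fx=4.4,fy=4.4,interpolation=cv2.INTER_CUBIC))
cv2.imwrite('pics/w1d.png',cv2.resize(w['frame'][240:335,230:310],None,fx=6,fy=6,interpolation=cv2.INTER_CUBIC))
m=(W[...,2]>232)&(W[...,2]<260)&(w['frame'].max(2)<75)&(W[...,0]<600)
n,l,st,ce=cv2.connectedComponentsWithStats(m.astype('uint8'))
for i in range(1,n):
    if st[i,4]>40:
        print(st[i],ce[i].round(1),np.nanmedian(W[l==i],0).round(1))
        c=cv2.findContours((l==i).astype('uint8'),cv2.RETR_EXTERNAL,cv2.CHAIN_APPROX_NONE)[0][0][:,0]
        P=np.array([onz(w,*p,247)[:2] for p in c.astype(float)]).astype('float32')
        print(cv2.minAreaRect(P))
```

```text
[251  53  16  31 457] [258.1  67.8] [507.7 337.2 243.9]
((508.0462341308594, 336.4839782714844), (14.102960586547852, 26.46602439880371), 5.874923229217529)
[254 140  15  28 370] [261.  153.5] [519.8 255.4 244. ]
((519.64306640625, 255.63626098632812), (14.505514144897461, 27.90770721435547), 6.92572546005249)
```

View pics/w1c.png

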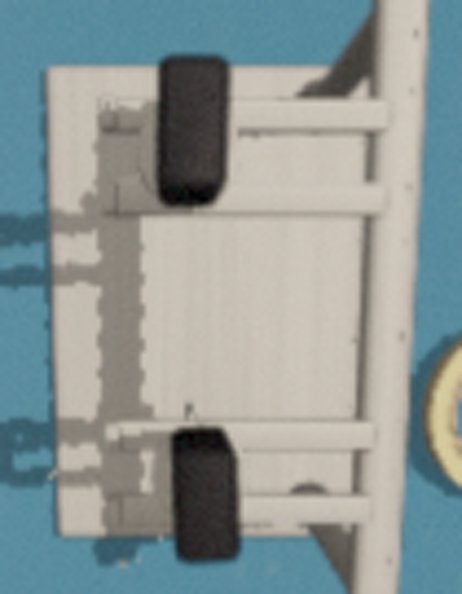

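View pics/w1d.png

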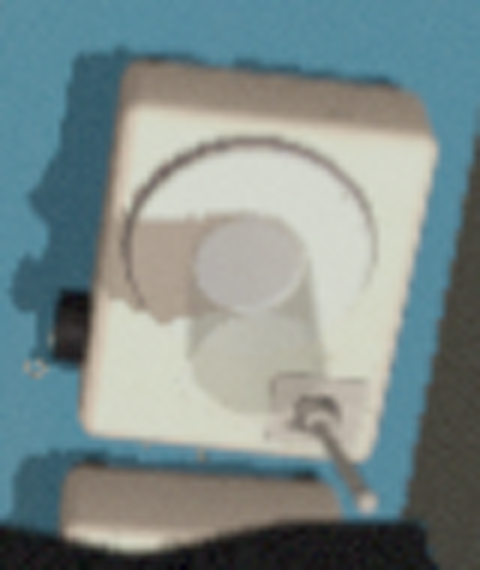

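```bash
python3 -m pendant '[-15,-35,0,0,85,-20,-35,0,0,85,-20,-35,0,0,85,0,0,0,0,85]'
python3 - <<'E'
from h import *
w=snap('wrist');s=snap('scene')
cv2.imwrite('pics/w2.png',cv2.resize(w['frame'][0:150,200:400],None,fx=4,fy=4,interpolation=cv2.INTER_CUBIC))
cv2.imwrite('pics/s2.png',cv2.resize(s['frame'][180:285,160:230],None,fx=5.7,fy=5.7,interpolation=cv2.INTER_LANCZOS4))
E
```

```text
time: 3.13
tool_pos: [458.7, 110.4, 381.1]
tcp_rot: [-179.8, 0.4, 95.8]
ft_force: [-1.8, 0.2, -0.3]
finger_gap: 85.0
```

View pics/w2.png

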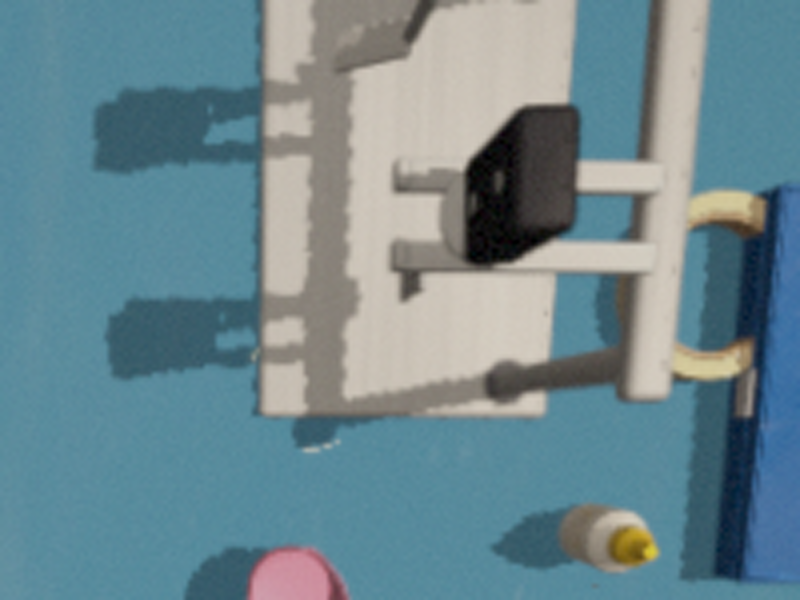

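View pics/s2.png

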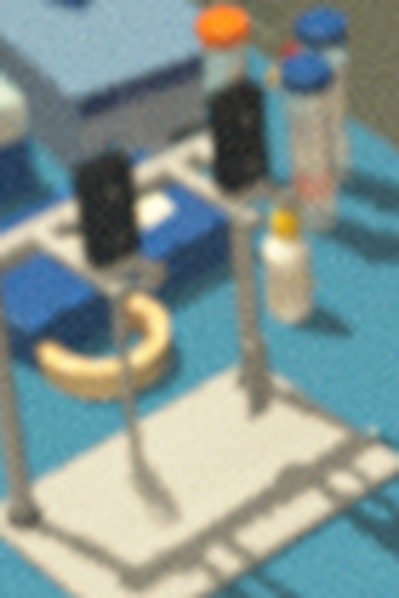

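The enlarged crop confirms that the +y tool, with its shaft bending into a flat toe at crop (410,40), is the hooked rod. The -y tool ends straight at (410,285), so it is the spatula. I'll move above the hooked rod now.

```bash
python3 -m pendant '[7,32,-5,0,50,7,32,-5,0,50,7,32,-5,0,50,7,32,-10,0,50,7,32,-10,0,50,7,32,0,0,50,4,20,0,0,50,0,0,0,0,50,0,0,0,0,50]'
```

```text
time: 3.98
tool_pos: [513.0, 337.1, 344.1]
tcp_rot: [179.8, 0.2, 95.4]
ft_force: [0.1, -0.3, -0.0]
finger_gap: 49.7
```

```bash
python3 -m pendant '[-5,0,-20,0.01,50,0,0,-30,0,50,0,0,-30,0,50,0,0,-25,0,50,0,0,-10,0,50,0,0,0,0,50,0,0,0,0,50]'
python3 - <<'E'
from h import *
w=snap('wrist');cv2.imwrite('pics/w3.png',w['frame'])
E
```

```text
time: 4.57
tool_pos: [510.6, 334.7, 228.2]
tcp_rot: [179.5, 0.1, 95.8]
ft_force: [-0.1, 0.4, 0.8]
finger_gap: 50.4
```

View pics/w3.png

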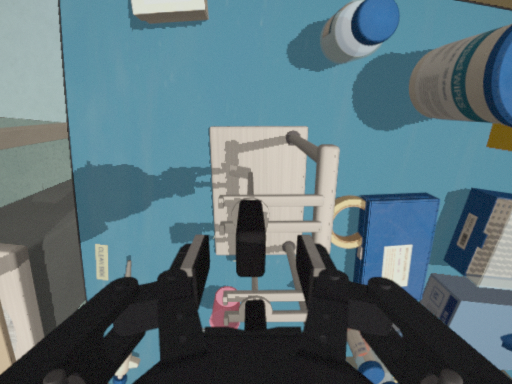

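The handle at (251,237) sits centred between the pads at (200,265) and (315,265). Next I'll lower 6 mm and grip.

```bash
python3 -m pendant '[-2,2,-6,0,50,0,0,0,0,10,0,0,0,0,10,0,0,0,0,10,0,0,0,0,10,0,0,0,0,10,0,0,0,0,10,0,0,0,0,10]' 120
```

```text
time: 5.28
tool_pos: [512.0, 338.6, 230.5]
tcp_rot: [178.8, -0.2, 95.8]
ft_force: [-0.8, 0.3, -1.1]
finger_gap: 13.3
```

Run:
```python
from h import *
w=snap('wrist');cv2.imwrite('pics/w4.png',cv2.resize(w['frame'][180:384,150:360],None,fx=2.8,fy=2.8));print(sensors.sense()['finger_gap'],sensors.sense()['wrist_torque'],sensors.sense()['ft_force'],sensors.sense()['tool_pos'])
```

```text
12.958447156030074 [-0.01049889 -0.05371235  0.01228771] [-1.22650148 -0.55149786 -1.24377489] [511.98483972 338.55396248 230.40722786]
```

View pics/w4.png

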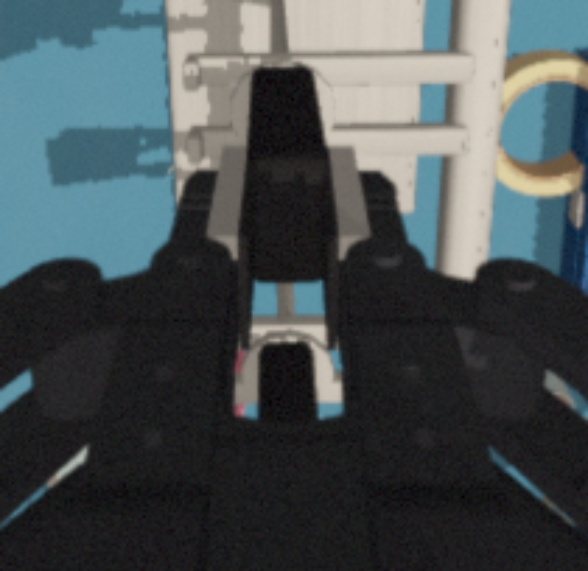

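Run:
```python
from h import *
w=snap('wrist');W=pts(w);v,u=int(180+120/2.8),int(150+285/2.8)
for dv in(-6,0,10,20): print(v+dv,W[v+dv,u].round(1))
s=snap('scene');cv2.imwrite('pics/s4.png',cv2.resize(s['frame'][130:290,120:260],None,fx=4,fy=4,interpolation=cv2.INTER_CUBIC))
```

```text
216 [509.3 352.6 216.7]
222 [509.1 352.7 226.3]
232 [508.9 353.1 240.5]
242 [509.2 349.4 244.8]
```

View pics/s4.png

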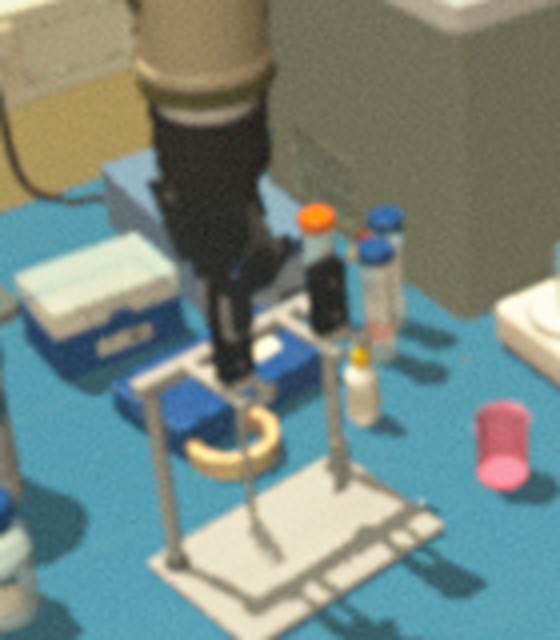

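```bash
python3 -m pendant '[0,0,0,0,40,0,0,0,0,40,0,0,0,0,40]'; python3 -m pendant '[-2,-1,-6,0,40,0,0,-5,0,40,0,0,0,0,40,0,0,0,0,40]'
```

```text
time: 5.68
tool_pos: [512.0, 338.5, 230.3]
tcp_rot: [178.8, -0.1, 95.8]
ft_force: [-0.1, 0.4, 0.5]
finger_gap: 40.1
time: 6.02
tool_pos: [509.8, 337.4, 218.2]
tcp_rot: [178.8, -0.2, 95.8]
ft_force: [0.2, -0.1, -0.3]
finger_gap: 39.5
```

```bash
python3 -m pendant '[0,0,0,0,10,0,0,0,0,10,0,0,0,0,10,0,0,0,0,10,0,0,0,0,10,0,0,0,0,10]' 120
```

```text
time: 6.52
tool_pos: [509.7, 337.3, 218.1]
tcp_rot: [178.8, -0.1, 95.8]
ft_force: [-0.7, -0.5, -0.1]
finger_gap: 14.3
```

```bash
python3 -m pendant '[0,0,6,0,10,0,0,6,0,10,0,0,0,0,10,0,0,0,0,10,0,0,0,0,10]'
```

```text
time: 6.93
tool_pos: [509.7, 337.4, 231.5]
tcp_rot: [178.8, -0.1, 95.8]
ft_force: [-0.3, 0.5, -1.4]
finger_gap: 13.8
```

```bash
python3 -m pendant '[-12,-1,0,0,10,-20,-2,0,0,10,-20,-2,0,0,10,-20,-2,0,0,10,-25,-2,0,0,10,-25,-2,0,0,10,0,0,0,0,10]'
python3 - <<'E'
from h import *
s=snap('scene');cv2.imwrite('pics/s5.png',cv2.resize(s['frame'][130:300,120:300],None,fx=3.5,fy=3.5,interpolation=cv2.INTER_CUBIC))
w=snap('wrist','w5')
E
```

```text
time: 7.52
tool_pos: [383.8, 324.7, 229.9]
tcp_rot: [178.9, -0.1, 95.6]
ft_force: [-0.5, -0.3, -0.2]
finger_gap: 14.3
```

View pics/s5.png

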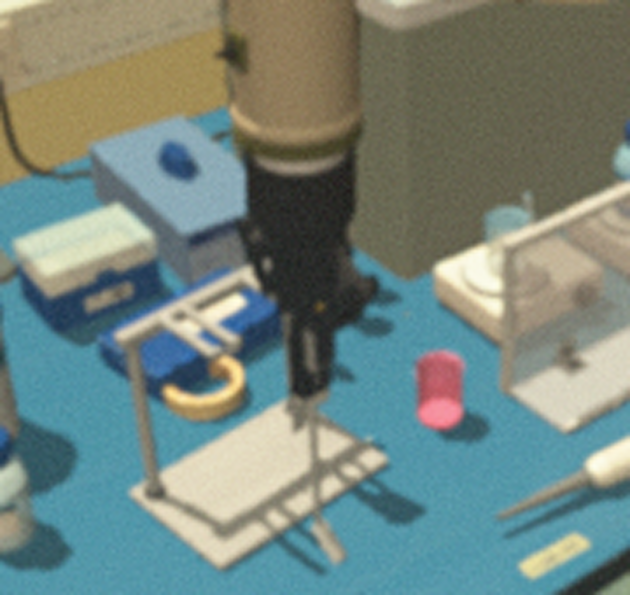

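View pics/w5.png

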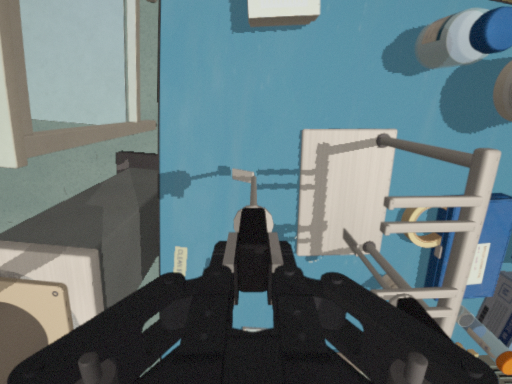

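```bash
python3 -m pendant '[0,0,38,0,10,0,-5,38,-0.1,10,0,-10,38,-0.12,10,0,-20,35,-0.12,10,0,-25,25,-0.12,10,5,-35,0,-0.12,10,10,-35,0,-0.12,10,10,-35,0,-0.12,10,10,-35,0,-0.12,10,10,-35,0,-0.12,10,10,-35,0,-0.12,10,0,0,0,0,10]'
python3 - <<'E'
from h import *
t=snap('top');cv2.imwrite('pics/t6.png',cv2.resize(t['frame'][100:260,130:390],None,fx=3,fy=3))
E
```

```text
time: 8.62
tool_pos: [448.0, 39.5, 413.9]
tcp_rot: [178.7, -0.7, 24.8]
ft_force: [0.7, 1.0, -1.8]
finger_gap: 13.9
```

View pics/t6.png

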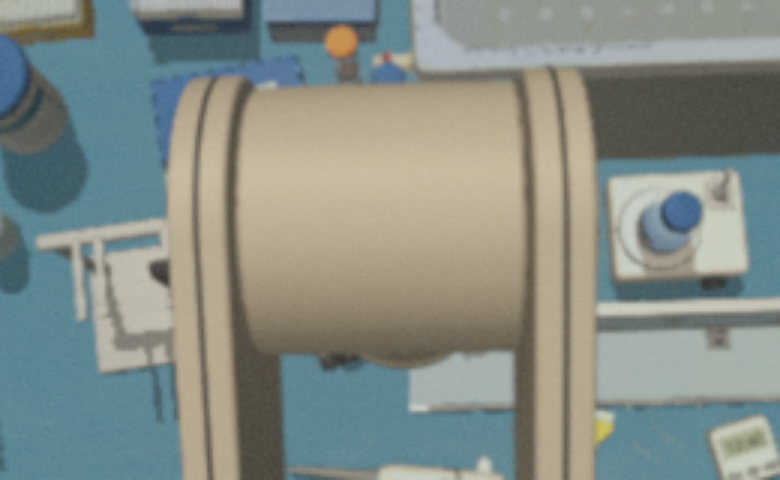

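```bash
python3 -m pendant '[24,-32,0,-0.08,10,24,-32,0,-0.08,10,24,-32,0,-0.08,10,24,-32,0,-0.08,10,24,-32,0,-0.08,10,20,-20,0,-0.02,10,0,0,0,0,10,0,0,0,0,10]'
python3 - <<'E'
from h import *
w=snap('wrist');cv2.imwrite('pics/w7.png',cv2.resize(w['frame'],(800,600)))
E
```

```text
time: 9.33
tool_pos: [596.3, -141.1, 412.4]
tcp_rot: [178.9, -1.0, 1.0]
ft_force: [-0.3, 0.3, -0.9]
finger_gap: 13.7
```

View pics/w7.png

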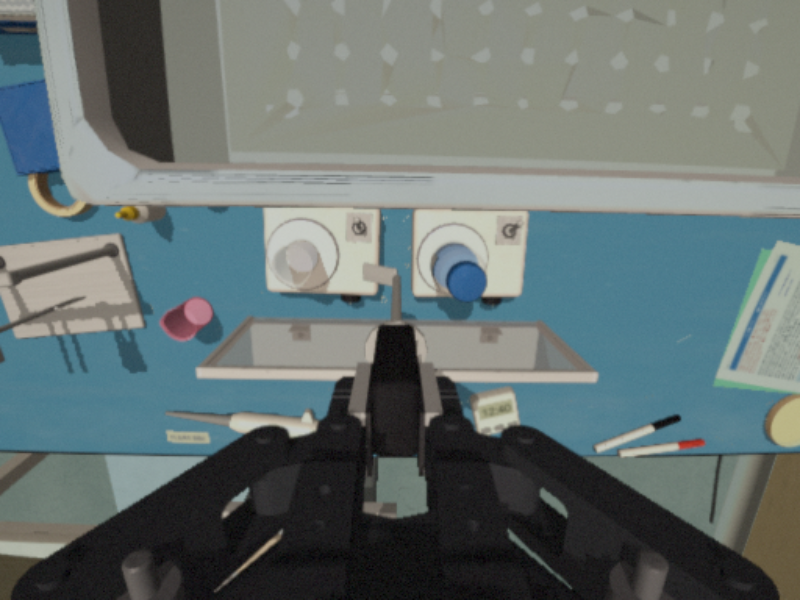

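```bash
cat > m.py <<'E'
from h import *
def rep(tag,x0=180,x1=300,y0=120,y1=230,k=6):
    w=snap('wrist');W=pts(w);st=sensors.sense();T=st['tool_pos'];print(T.round(1),st['tcp_rot'].round(2))
    cv2.imwrite('pics/%s.png'%tag,cv2.resize(w['frame'][y0:y1,x0:x1],None,fx=k,fy=k,interpolation=cv2.INTER_CUBIC))
    # toe: points 150-195 below TCP
    d=W-T
    m=(d[...,2]<-158)&(d[...,2]>-195)&(np.hypot(d[...,0],d[...,1])<45)
    v,u=np.nonzero(m)
    P=W[m]
    if len(P):
        i=np.argmax(P[:,1]);print('n',len(P),'min',P.min(0).round(1),'max',P.max(0).round(1))
        e=P[P[:,1]>P[:,1].max()-4];print('toe end',e.mean(0).round(1),'x',e[:,0].min().round(1),e[:,0].max().round(1),'rel',(e.mean(0)-T).round(1))
        b=P[P[:,1]<P[:,1].min()+4];print('bend side',b.mean(0).round(1))
    return w,W
E
python3 - <<'E'
from m import *
w,W=rep('w8')
m=(W[...,2]>60)&(W[...,2]<100)&(W[...,0]>600)&(W[...,0]<650)&(W[...,1]<-90)&(W[...,1]>-120)
v,u=np.nonzero(m)
for a in zip(u,v): print(a,W[a[1],a[0]].round(1),onz(w,*a,88).round(1)[:2])
E
```

```text
[ 595.4 -140.   412.4] [178.93  -0.95   1.04]
n 235 min [ 591.5 -147.5  226.5] max [ 605.4 -118.7  253.2]
toe end [ 598.5 -120.7  229.5] x 591.5 604.9 rel [   3.    19.3 -182.9]
bend side [ 601.7 -145.   250. ]
(np.int64(227), np.int64(139)) [ 627.7 -103.1   89.8] [ 627.6 -102.9]
(np.int64(228), np.int64(139)) [ 627.7 -104.7   89. ] [ 627.6 -104.6]
(np.int64(229), np.int64(139)) [ 627.6 -106.3   88. ] [ 627.6 -106.3]
(np.int64(226), np.int64(140)) [ 625.9 -101.2   87.7] [ 625.9 -101.2]
(np.int64(227), np.int64(140)) [ 626.1 -103.    89.8] [ 625.9 -102.9]
(np.int64(228), np.int64(140)) [ 626.1 -104.7   89.7] [ 625.9 -104.6]
(np.int64(229), np.int64(140)) [ 626.3 -106.5   91.6] [ 626.  -106.3]
(np.int64(230), np.int64(140)) [ 626.1 -108.1   89.5] [ 626. -108.]
(np.int64(226), np.int64(141)) [ 624.2 -101.2   88.3] [ 624.2 -101.2]
(np.int64(227), np.int64(141)) [ 624.4 -103.    89.6] [ 624.2 -102.9]
(np.int64(228), np.int64(141)) [ 624.6 -104.8   91.1] [ 624.3 -104.6]
(np.int64(229), np.int64(141)) [ 624.7 -106.6   92.6] [ 624.3 -106.3]
(np.int64(230), np.int64(141)) [ 624.4 -108.    88.
[... 298 characters left out ...]

(np.int64(228), np.int64(143)) [ 620.4 -104.2   83. ] [ 620.9 -104.6]
(np.int64(229), np.int64(143)) [ 620.3 -105.9   81.7] [ 620.9 -106.3]
(np.int64(230), np.int64(143)) [ 619.8 -107.3   77.1] [ 620.9 -108. ]
(np.int64(228), np.int64(144)) [ 618.  -103.8   76.5] [ 619.2 -104.6]
(np.int64(229), np.int64(144)) [ 618.  -105.5   76.8] [ 619.2 -106.3]
(np.int64(230), np.int64(144)) [ 617.4 -106.9   70.9] [ 619.3 -108. ]
(np.int64(228), np.int64(145)) [ 615.3 -103.2   68.1] [ 617.5 -104.6]
(np.int64(229), np.int64(145)) [ 615.2 -104.9   67.4] [ 617.5 -106.3]
(np.int64(230), np.int64(145)) [ 614.9 -106.5   64. ] [ 617.6 -108. ]
(np.int64(229), np.int64(146)) [ 612.9 -104.6   62.3] [ 615.9 -106.3]
```

View pics/w8.png

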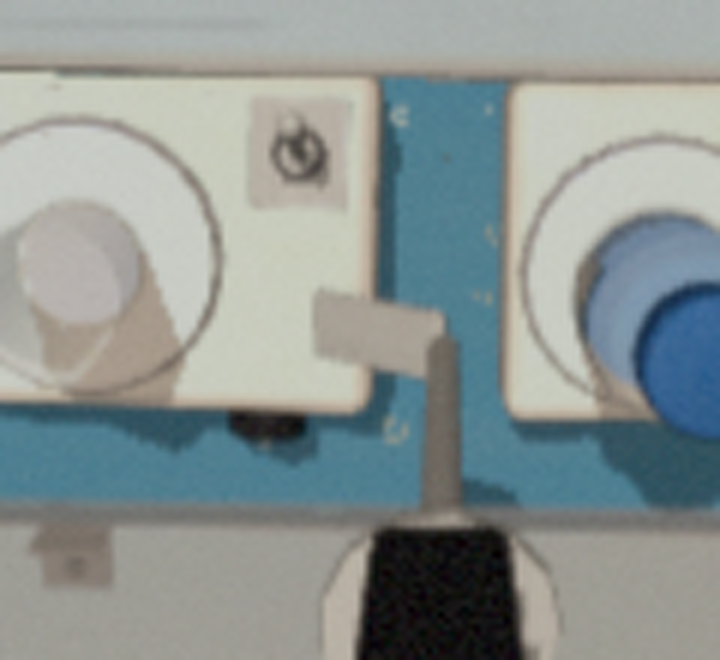

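```bash
python3 -m pendant '[20,-1,0,-0.08,10,19,-1,0,0,10,0,0,-30,0,10,0,0,-30,0,10,0,0,-25,0,10,0,0,0,0,10,0,0,0,0,10]'
python3 - <<'E'
from m import *
w,W=rep('w9',180,310,60,230,4)
E
```

```text
time: 10.02
tool_pos: [635.3, -130.8, 333.7]
tcp_rot: [178.9, -1.6, -2.7]
ft_force: [-0.5, -0.7, 0.2]
finger_gap: 13.9
[ 635.3 -130.7  333.5] [178.89  -1.61  -2.74]
```

View pics/w9.png

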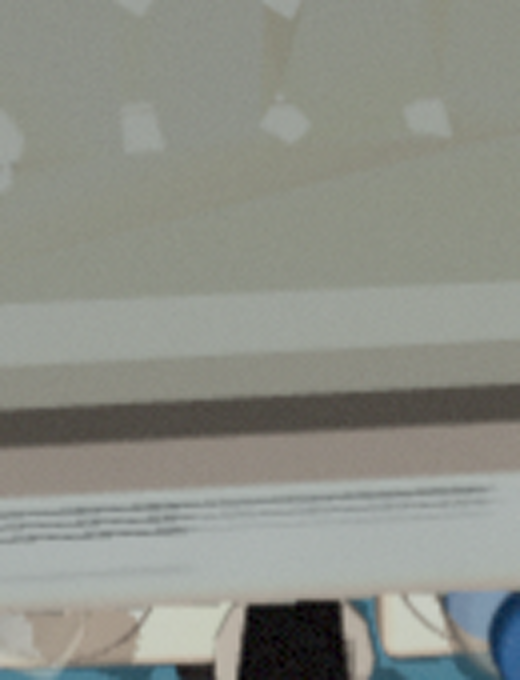

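```bash
python3 -m pendant '[-3,-9,0,0,10,0,0,-15,0,10,0,0,-15,0,10,0,0,0,0,10]'
python3 - <<'E'
from h import *
s=snap('scene');cv2.imwrite('pics/s10.png',cv2.resize(s['frame'][130:250,220:350],None,fx=5,fy=5,interpolation=cv2.INTER_CUBIC))
t=snap('top');cv2.imwrite('pics/t10.png',cv2.resize(t['frame'][120:245,255:415],None,fx=5,fy=4.8,interpolation=cv2.INTER_CUBIC))
E
```

```text
time: 10.4
tool_pos: [634.1, -140.7, 314.1]
tcp_rot: [178.7, -2.4, -2.5]
ft_force: [-0.1, -0.3, -2.1]
finger_gap: 14.1
```

View pics/s10.png

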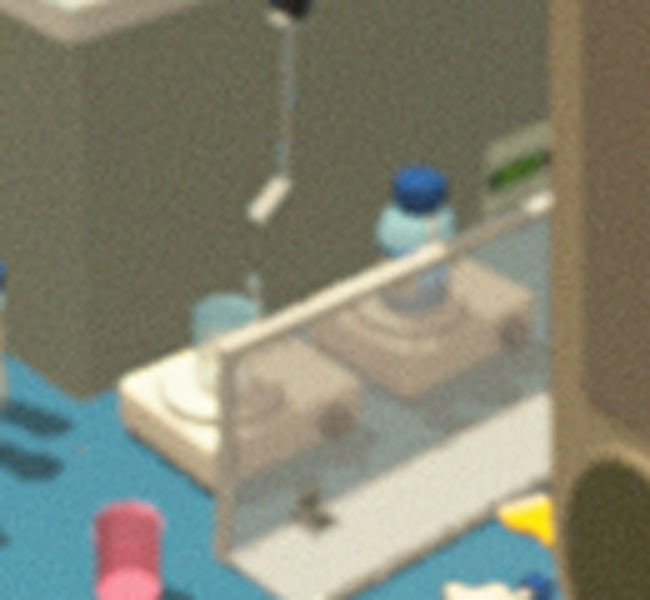

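View pics/t10.png

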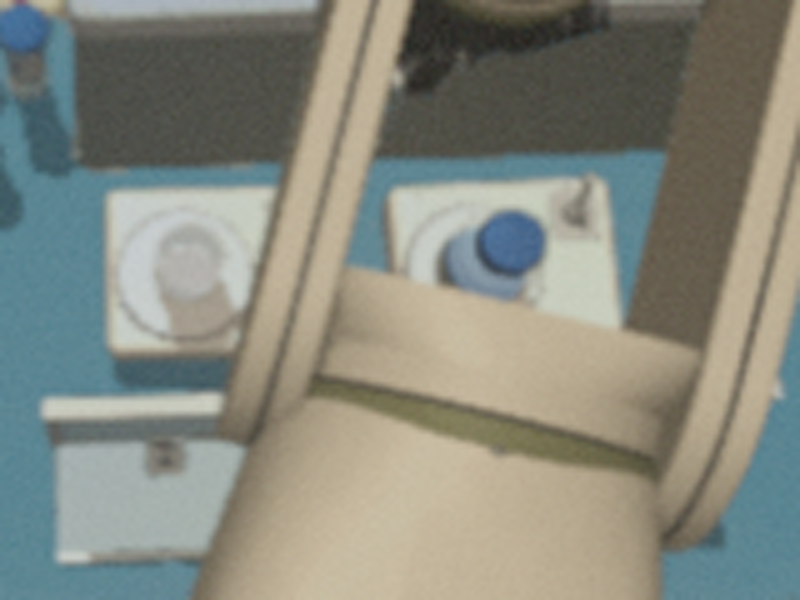

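```bash
cat > m2.py <<'E'
from h import *
def rep(tag):
    s=snap('scene');S=pts(s);st=sensors.sense();T=st['tool_pos']
    print(T.round(1),st['tcp_rot'].round(1),st['ft_force'].round(1),st['joint_pos'].round(1))
    cv2.imwrite('pics/%s.png'%tag,cv2.resize(s['frame'][150:220,240:310],None,fx=8,fy=8,interpolation=cv2.INTER_CUBIC))
    d=S-T
    m=(d[...,2]<-150)&(d[...,2]>-195)&(np.hypot(d[...,0],d[...,1])<40)&(S[...,2]>60)
    v,u=np.nonzero(m)
    for a in sorted(zip(v,u)): print((a[1],a[0]),S[a].round(0).tolist(),(S[a]-T).round(0).tolist())
    return s,S
E
python3 - <<'E'
from m2 import *
rep('s11')
E
```

```text
[ 635.1 -140.7  317.2] [178.6  -2.6  -2.5] [ 0.1 -0.1 -0.8] [-16.6  11.5  72.   -0.7  93.6  75.9]
(np.int64(278), np.int64(159)) [662.0, -170.0, 164.0] [26.0, -29.0, -153.0]
(np.int64(273), np.int64(160)) [664.0, -147.0, 167.0] [29.0, -7.0, -150.0]
(np.int64(274), np.int64(160)) [661.0, -150.0, 167.0] [26.0, -9.0, -150.0]
(np.int64(278), np.int64(160)) [661.0, -169.0, 161.0] [26.0, -29.0, -156.0]
(np.int64(273), np.int64(161)) [663.0, -147.0, 163.0] [28.0, -6.0, -154.0]
(np.int64(274), np.int64(161)) [661.0, -150.0, 163.0] [26.0, -9.0, -154.0]
(np.int64(275), np.int64(161)) [665.0, -159.0, 158.0] [30.0, -18.0, -159.0]
(np.int64(279), np.int64(161)) [656.0, -170.0, 159.0] [21.0, -29.0, -159.0]
(np.int64(270), np.int64(162)) [662.0, -131.0, 165.0] [27.0, 9.0, -152.0]
(np.int64(271), np.int64(162)) [660.0, -134.0, 164.0] [25.0, 6.0, -153.0]
(np.int64(272), np.int64(162)) [659.0, -138.0, 164.0] [24.0, 3.0, -154.0]
(np.int64(273), np.int64(162)) [663.0, -147.0, 159.0] [28.0, -6.0, -158.0]
(np.int64(274), np.int64(162)) [660.0, -149.0, 160.0] [25.0, -8.0, -157.0]
(np.int64(275), np.int64(1
[... 8321 characters left out ...]
129.0] [27.0, 23.0, -189.0]
(np.int64(268), np.int64(172)) [658.0, -119.0, 129.0] [23.0, 21.0, -188.0]
(np.int64(269), np.int64(172)) [659.0, -125.0, 127.0] [24.0, 16.0, -190.0]
(np.int64(270), np.int64(172)) [657.0, -128.0, 127.0] [22.0, 13.0, -190.0]
(np.int64(271), np.int64(172)) [644.0, -121.0, 135.0] [9.0, 20.0, -182.0]
(np.int64(272), np.int64(172)) [638.0, -120.0, 138.0] [3.0, 20.0, -180.0]
(np.int64(266), np.int64(173)) [663.0, -114.0, 125.0] [28.0, 27.0, -192.0]
(np.int64(267), np.int64(173)) [660.0, -116.0, 126.0] [25.0, 25.0, -191.0]
(np.int64(268), np.int64(173)) [658.0, -119.0, 125.0] [23.0, 21.0, -192.0]
(np.int64(269), np.int64(173)) [655.0, -121.0, 126.0] [19.0, 20.0, -191.0]
```

View pics/s11.png

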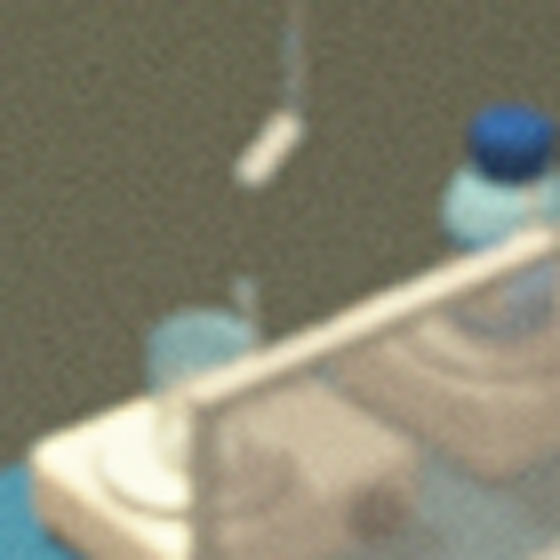

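```bash
python3 -m pendant '[-3,0,-15,0,10,0,0,-15,0,10,0,0,-12,0,10,0,0,0,0,10,0,0,0,0,10,0,0,0,0,10]'
python3 - <<'E'
from h import *
s=snap('scene');st=sensors.sense();print(st['tool_pos'],st['tcp_rot'],st['ft_force'])
cv2.imwrite('pics/s12.png',cv2.resize(s['frame'][150:220,240:310],None,fx=8,fy=8,interpolation=cv2.INTER_CUBIC))
E
```

```text
time: 11.05
tool_pos: [634.8, -142.3, 283.9]
tcp_rot: [178.4, -3.3, -2.5]
ft_force: [0.3, 0.3, -1.3]
finger_gap: 13.8
[ 635.01391372 -142.43248521  284.4102794 ] [178.42843712  -3.35324159  -2.54342902] [ 0.53732723 -0.18550732  0.16659613]
```

View pics/s12.png

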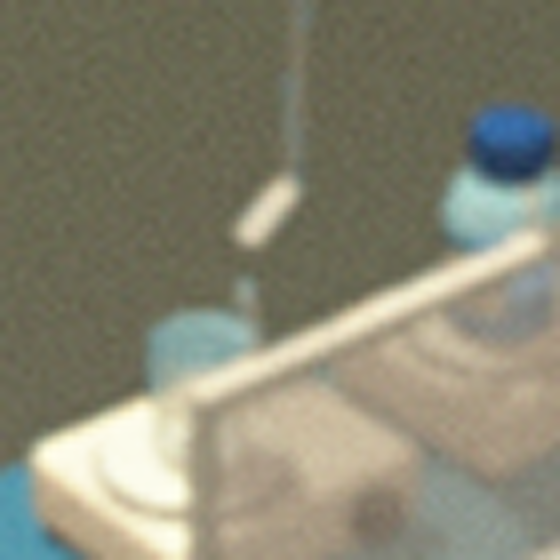

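```bash
python3 -m pendant '[-6,0,-8,0,10,0,0,-10,0,10,0,0,-8,0,10,0,0,0,0,10,0,0,0,0,10]'
python3 - <<'E'
from h import *
s=snap('scene');st=sensors.sense();print(st['tool_pos'],st['tcp_rot'],st['ft_force'])
cv2.imwrite('pics/s13.png',cv2.resize(s['frame'][160:210,250:300],None,fx=12,fy=12,interpolation=cv2.INTER_CUBIC))
E
```

```text
time: 11.52
tool_pos: [630.8, -142.8, 260.7]
tcp_rot: [178.4, -3.7, -2.5]
ft_force: [-0.4, -0.4, -0.8]
finger_gap: 14.1
[ 630.68510833 -142.73384031  260.49732625] [178.36451229  -3.63605228  -2.52811468] [-0.20248454  0.40716094 -1.84450505]
```

View pics/s13.png

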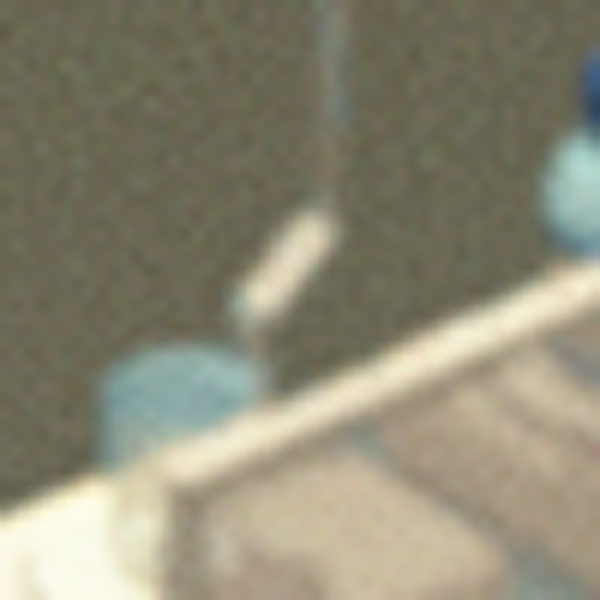

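Run:
```python
from h import *
s=snap('scene');S=pts(s)
for p in ((260,305),(285,275),(320,225)):
    u,v=250+p[0]/12,160+p[1]/12
    print(p,S[int(v),int(u)].round(0),'on z:',[onz(s,u,v,z).round(1)[:2].tolist()+[z] for z in (75,78,81,98)])
u,v=270.6,185; print('ball',onz(s,u,v,88))
u,v=270.3,185; print('ball orig',onz(s,240+245/8,150+288/8,88))
```

```text
(260, 305) [ 627. -107.   94.] on z: [[646.4, -128.3, 75], [642.7, -124.9, 78], [639.0, -121.4, 81], [618.1, -102.1, 98]]
(285, 275) [ 649. -136.   86.] on z: [[655.0, -146.3, 75], [651.2, -142.8, 78], [647.5, -139.4, 81], [626.4, -119.7, 98]]
(320, 225) [ 649. -151.   97.] on z: [[670.9, -175.6, 75], [667.2, -172.0, 78], [663.4, -168.4, 81], [641.9, -148.1, 98]]
ball [ 635.02913974 -112.48017145   88.        ]
ball orig [ 629.709704   -107.86077959   88.        ]
```

```bash
python3 -m pendant '[0,7,0,0,10,0,7,0,0,10,0,7,0,0,10,0,0,0,0,10,0,0,0,0,10]'
python3 - <<'E'
from h import *
s=snap('scene');st=sensors.sense();print(st['tool_pos'],st['tcp_rot'],st['ft_force'])
cv2.imwrite('pics/s14.png',cv2.resize(s['frame'][160:210,250:300],None,fx=12,fy=12,interpolation=cv2.INTER_CUBIC))
E
```

```text
time: 12.03
tool_pos: [631.6, -119.1, 262.3]
tcp_rot: [178.4, -3.8, -2.5]
ft_force: [0.1, -0.3, -1.1]
finger_gap: 14.1
[ 631.59796926 -119.05006238  262.29674185] [178.36894018  -3.76506225  -2.50697505] [-0.71240007 -0.24438097  0.16969228]
```

View pics/s14.png

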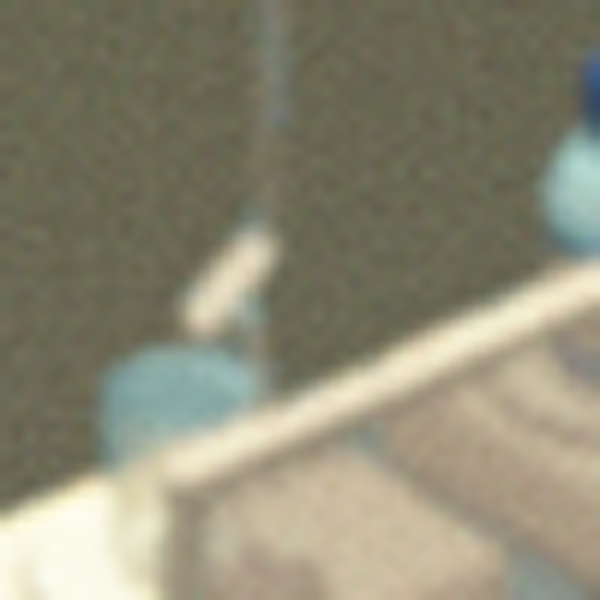

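```bash
python3 -m pendant '[-4,0,0,0,10,-4,0,0,0,10,-4,0,0,0,10,0,0,0,0,10]'
python3 - <<'E'
from h import *
s=snap('scene');st=sensors.sense();print(st['tool_pos'],st['tcp_rot'],st['ft_force'],st['wrist_torque'])
cv2.imwrite('pics/s15.png',cv2.resize(s['frame'][160:210,250:300],None,fx=12,fy=12,interpolation=cv2.INTER_CUBIC))
E
```

```text
time: 12.42
tool_pos: [619.4, -119.3, 262.7]
tcp_rot: [178.3, -3.9, -2.5]
ft_force: [2.9, 0.4, -3.8]
finger_gap: 13.4
[ 619.4836221  -119.27521444  262.67196722] [178.34480639  -3.89606332  -2.49437605] [ 2.66367373 -0.54574714 -2.46431693] [-0.02211494 -0.72228166 -0.01675202]
```

View pics/s15.png

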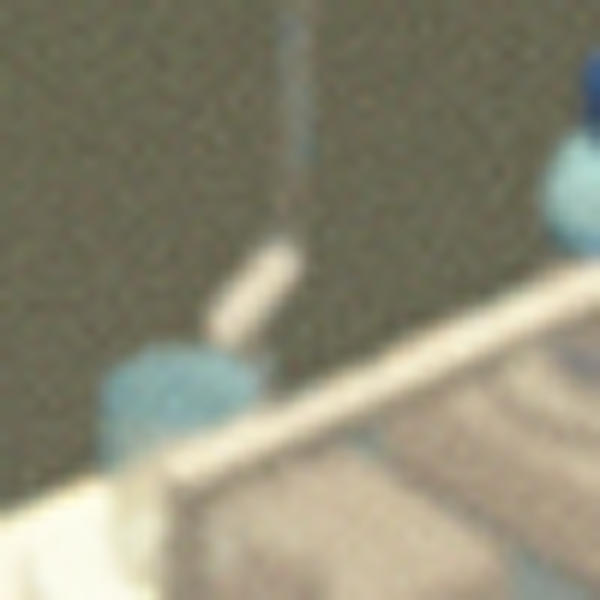

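```bash
python3 -m pendant '[-4,0,0,0,10,-4,0,0,0,10,-4,0,0,0,10,0,0,0,0,10]'
python3 - <<'E'
from h import *
s=snap('scene');st=sensors.sense();print(st['tool_pos'],st['tcp_rot'],st['ft_force'],st['wrist_torque'])
cv2.imwrite('pics/s16.png',cv2.resize(s['frame'][160:210,250:300],None,fx=12,fy=12,interpolation=cv2.INTER_CUBIC))
E
```

```text
time: 12.8
tool_pos: [606.9, -120.0, 263.9]
tcp_rot: [178.3, -4.0, -2.5]
ft_force: [-0.2, -0.0, -1.7]
finger_gap: 14.4
[ 607.1165346  -119.97691012  263.88393611] [178.31049364  -4.04751496  -2.53503641] [-0.42432165 -0.24123999 -0.68378445] [0.04937931 0.03491257 0.01620693]
```

View pics/s16.png

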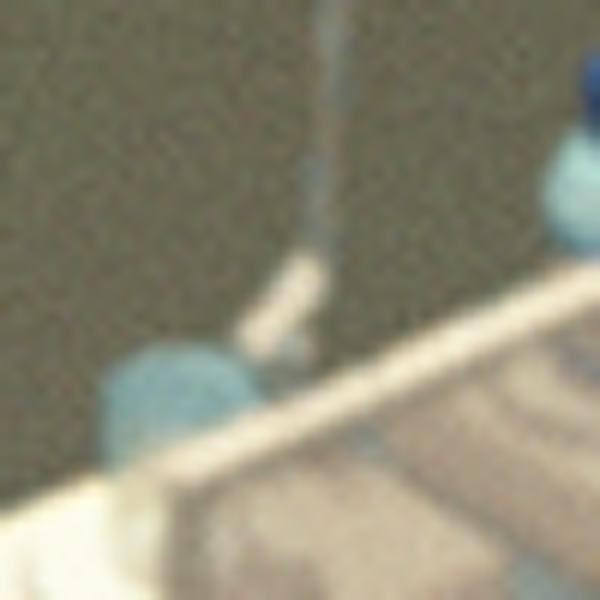

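```bash
python3 -m pendant '[5,0,0,0,10,0,-8,0,0,10,0,-9,0,0,10,0,-9,0,0,10,0,0,20,0,10,0,0,35,0,10,-5,0,35,0,10,-10,0,35,0,10,-10,0,35,0,10,0,0,0,0,10,0,0,0,0,10]'
python3 - <<'E'
from m import *
s=snap('scene');print('ball',onz(s,275,188.75,88))
w,W=rep('w17',150,360,100,230,3.6)
E
```

```text
time: 13.77
tool_pos: [581.2, -154.8, 423.3]
tcp_rot: [178.4, -3.2, -2.8]
ft_force: [0.2, -0.1, -2.2]
finger_gap: 13.9
ball [ 605.49477561 -107.21447029   88.        ]
[ 581.3 -154.6  422.9] [178.4   -3.18  -2.78]
n 234 min [ 584.3 -162.8  238.7] max [ 598.8 -134.9  264.7]
toe end [ 592.1 -136.8  241.7] x 586.1 598.7 rel [  10.8   17.7 -181.2]
bend side [ 594.3 -160.4  262.3]
```

View pics/w17.png

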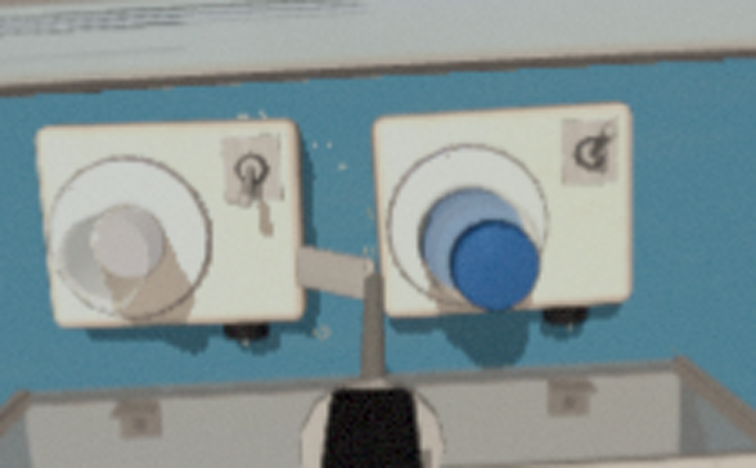

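```bash
python3 -m pendant '[-14,32,0,0.115,10,-14,32,0,0.115,10,-14,32,0,0.115,10,-14,32,0,0.115,10,-14,32,0,0.115,10,-14,32,0,0.115,10,-14,32,0,0.115,10,-14,32,0,0.115,10,-14,32,0,0.115,10,-14,32,0,0.115,10,-14,32,0,0.115,10,-14,32,0,0.115,10]'; python3 -m pendant '[-8,32,0,0.115,10,-8,30,0,0.115,10,0,20,0,0.09,10,0,0,0,0,10,0,0,0,0,10]'
```

```text
time: 14.87
tool_pos: [402.5, 234.7, 395.6]
tcp_rot: [179.6, -1.5, 79.0]
ft_force: [0.1, -0.4, -0.6]
finger_gap: 14.3
time: 15.28
tool_pos: [379.8, 325.2, 385.8]
tcp_rot: [-179.6, -1.3, 99.2]
ft_force: [0.7, -0.3, -1.3]
finger_gap: 14.2
```

```bash
python3 -m pendant '[0,0,-35,-0.06,10,0,0,-35,0,10,0,0,-35,0,10,0,0,-30,0,10,0,0,-12,0,10,0,0,0,0,10,0,0,0,0,10,0,0,0,0,10]'
python3 - <<'E'
from h import *
w=snap('wrist');W=pts(w);st=sensors.sense();T=st['tool_pos'];print(T,st['tcp_rot'])
cv2.imwrite('pics/w20.png',cv2.resize(w['frame'],(800,600)))
s=snap('scene');cv2.imwrite('pics/s20.png',cv2.resize(s['frame'][130:300,120:300],None,fx=3.5,fy=3.5,interpolation=cv2.INTER_CUBIC))
E
```

```text
time: 15.95
tool_pos: [379.2, 316.7, 226.8]
tcp_rot: [-179.2, -0.9, 94.5]
ft_force: [0.7, 0.5, -1.2]
finger_gap: 14.2
[379.46638838 316.91109398 227.35113008] [-179.26032896   -0.92529712   94.55176606]
```

View pics/w20.png

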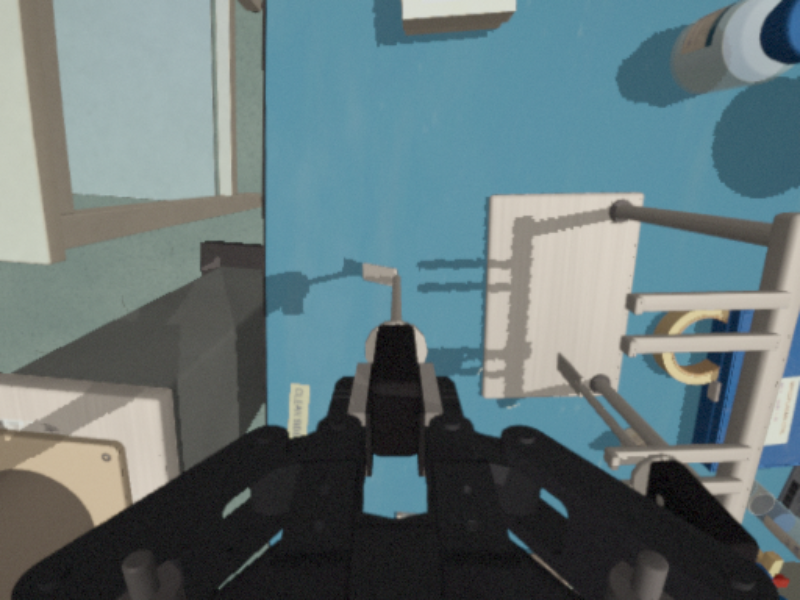

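View pics/s20.png

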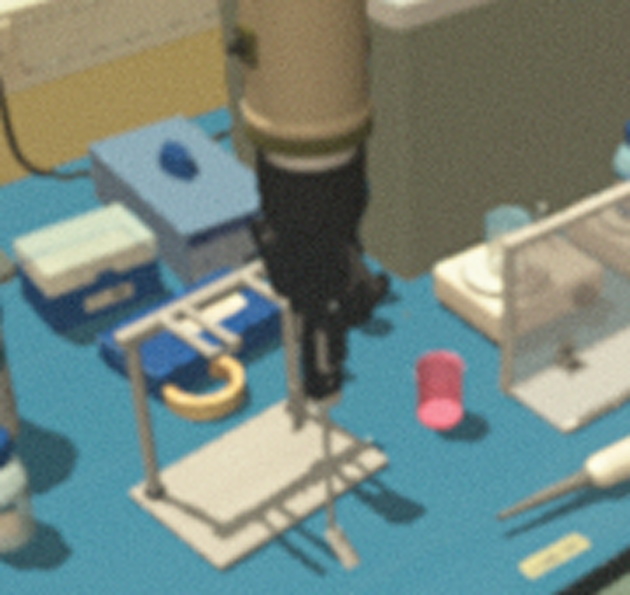

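```bash
cat > m3.py <<'E'
from h import *
def rep():
    w=snap('wrist');W=pts(w);st=sensors.sense();T=st['tool_pos'];print('T',T.round(1),st['tcp_rot'].round(2))
    d=W-T
    th=np.deg2rad(5.8);O=np.array([524.8,295.4,0]);
    R=np.array([[np.cos(th),np.sin(th),0],[-np.sin(th),np.cos(th),0],[0,0,1]])
    L=(W-O)@R.T
    g=(w['frame'].max(2)>100)
    # tines fork1
    m=g&(L[...,2]>178)&(L[...,2]<195)&(L[...,0]>-30)&(L[...,0]<35)&(np.abs(L[...,1]-42)<25)
    P=L[m];
    if len(P)>10:
        a=P[P[:,1]>42];b=P[P[:,1]<42]
        for n,q in(('+',a),('-',b)):
            if len(q): print('tine',n,len(q),'y',np.percentile(q[:,1],[5,50,95]).round(1),'x min',q[:,0].min().round(1),'z',np.median(q[:,2]).round(1))
    Tl=(T-O)@R.T;print('TCP in rack',Tl.round(1))
    sel=(np.hypot(d[...,0],d[...,1])<14)
    for lo,hi in((-70,-40),(-100,-70),(-130,-100),(-158,-130)):
        q=L[sel&(d[...,2]>lo)&(d[...,2]<hi)]
        if len(q)>3: print('shaft',lo,len(q),np.median(q,0).round(1))
    q=W[sel&(d[...,2]>-40)&(d[...,2]<-28)];
    if len(q): print('collar',len(q),((q-O)@R.T).min(0).round(1),((q-O)@R.T).max(0).round(1))
    return w,W
E
python3 -c "
from m3 import *
rep()"
```

```text
T [379.9 317.7 228.3] [-179.37   -1.     94.6 ]
tine + 1032 y [50.5 54.7 58. ] x min -29.5 z 183.7
tine - 973 y [29.9 34.2 37.4] x min -29.8 z 183.6
TCP in rack [-141.9   36.8  228.3]
shaft -70 14 [-143.    41.5  161.7]
shaft -100 73 [-143.2   41.6  144.2]
shaft -130 50 [-142.7   42.1  113.8]
shaft -158 36 [-143.3   42.6   85.2]
collar 190 [-155.8   33.1  194.9] [-128.9   48.1  200.2]
```

```bash
python3 -m pendant '[0,5,3,0.02,10,20,2,1,0,10,20,2,0,0,10,20,2,0,0,10,0,0,0,0,10,0,0,0,0,10]';python3 -c "
from m3 import *
w,W=rep()
cv2.imwrite('pics/w22.png',cv2.resize(w['frame'][100:300,200:480],None,fx=2.8,fy=2.8))"
```

```text
time: 16.6
tool_pos: [445.2, 333.5, 241.7]
tcp_rot: [179.9, -1.4, 96.2]
ft_force: [-0.7, 0.6, -1.3]
finger_gap: 14.0
T [445.2 333.5 241.8] [179.9   -1.4   96.21]
tine + 904 y [50.2 54.5 57.8] x min -29.9 z 183.9
tine - 851 y [30.3 34.4 37.4] x min -30.0 z 183.7
TCP in rack [-75.3  46.  241.8]
shaft -70 15 [-75.6  51.6 175.5]
shaft -100 71 [-75.5  51.7 158.2]
shaft -130 49 [-74.6  52.4 127.5]
shaft -158 37 [-75.5  52.9  98.3]
collar 183 [-88.7  42.8 209.3] [-61.6  57.1 213.5]
```

View pics/w22.png

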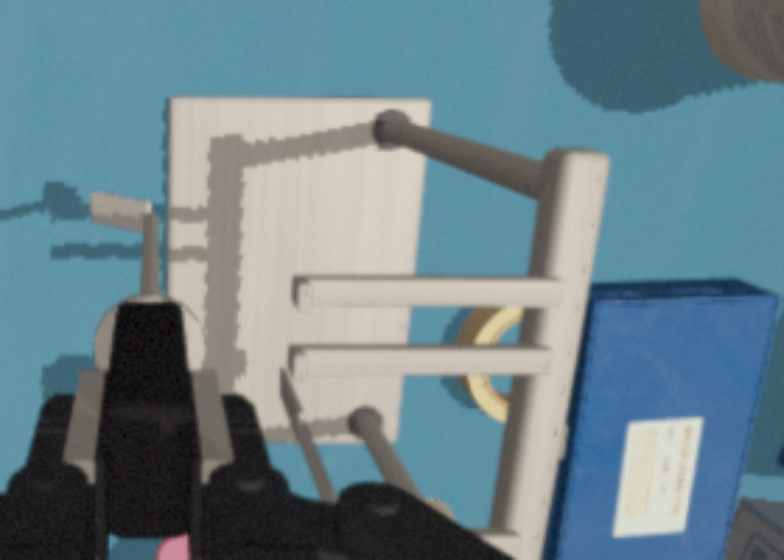

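```bash
python3 -m pendant '[0,-5,-8,0,10,0,0,0,0,10,0,0,0,0,10]';python3 -c "
from m3 import *
w,W=rep()"
```

```text
time: 16.9
tool_pos: [444.1, 328.8, 234.2]
tcp_rot: [179.8, -1.4, 96.3]
ft_force: [0.3, 0.6, -1.0]
finger_gap: 14.4
T [443.8 328.7 233.9] [179.87  -1.42  96.33]
tine + 977 y [50.4 54.7 57.9] x min -30.0 z 183.9
tine - 898 y [30.  34.2 37.2] x min -29.9 z 183.8
TCP in rack [-77.2  41.3 233.9]
shaft -70 15 [-77.1  47.  167.3]
shaft -100 71 [-77.   47.2 150.4]
shaft -130 48 [-76.5  48.  119.6]
shaft -158 38 [-75.9  48.5  91.8]
collar 178 [-90.4  38.6 203.2] [-63.4  52.  205.8]
```

```bash
python3 -m pendant '[13,0.5,0,0,10,13,1,0,0,10,12,1,0,0,10,0,0,0,0,10,0,0,0,0,10]';python3 -c "
from m3 import *
w,W=rep()
cv2.imwrite('pics/w24.png',cv2.resize(w['frame'][120:270,180:400],None,fx=3.6,fy=3.6))"
```

```text
time: 17.37
tool_pos: [480.3, 331.3, 233.9]
tcp_rot: [179.9, -1.4, 96.4]
ft_force: [-0.5, 0.0, -1.8]
finger_gap: 13.9
T [480.2 331.3 234. ] [179.92  -1.42  96.45]
tine + 1019 y [50.4 54.6 57.8] x min -29.9 z 183.9
tine - 914 y [29.4 33.9 36.9] x min -26.1 z 183.9
TCP in rack [-40.7  40.2 234. ]
shaft -70 29 [-39.3  46.3 170.3]
shaft -100 71 [-40.9  46.  149.8]
shaft -130 49 [-40.8  46.8 119.5]
shaft -158 38 [-40.3  47.3  91.2]
collar 186 [-54.1  36.9 201.3] [-27.1  51.  205.7]
```

View pics/w24.png

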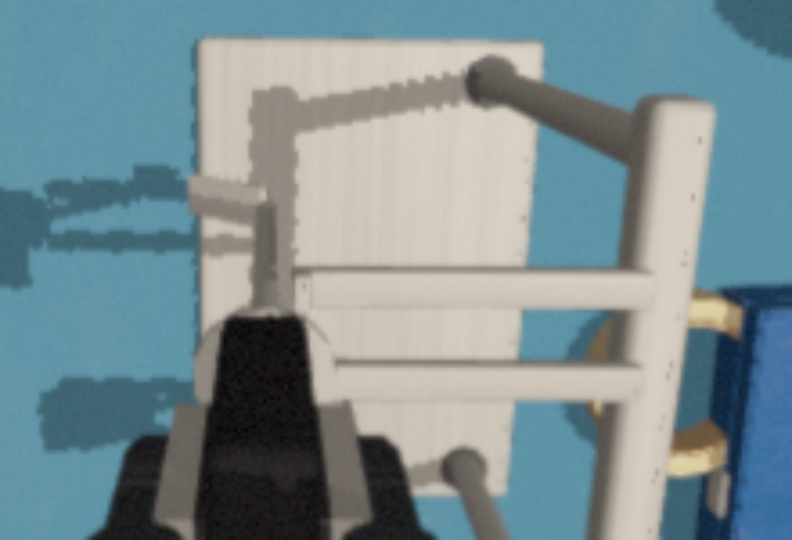

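```bash
python3 -m pendant '[11,1.7,0,0,10,11,1,0,0,10,0,0,0,0,10]';python3 -m pendant '[12,1,0,0,10,12,1.2,0,0,10,0,0,0,0,10,0,0,0,0,10]';python3 -c "
from m3 import *
w,W=rep()
s=snap('scene');cv2.imwrite('pics/s25.png',cv2.resize(s['frame'][150:290,140:260],None,fx=4.2,fy=4.2,interpolation=cv2.INTER_CUBIC))
cv2.imwrite('pics/w25.png',cv2.resize(w['frame'][120:290,180:400],None,fx=3.5,fy=3.5))"
```

```text
time: 17.67
tool_pos: [500.3, 334.3, 234.2]
tcp_rot: [180.0, -1.4, 96.5]
ft_force: [0.2, 0.0, -0.6]
finger_gap: 14.1
time: 18.0
tool_pos: [521.5, 337.0, 234.4]
tcp_rot: [-179.9, -1.4, 96.6]
ft_force: [-1.2, 0.2, -1.2]
finger_gap: 14.3
T [521.4 337.  234.4] [-179.91   -1.43   96.61]
tine + 978 y [50.7 54.8 57.8] x min -29.9 z 184.0
tine - 506 y [29.8 33.9 36.8] x min -29.7 z 184.0
TCP in rack [  0.8  41.7 234.4]
shaft -70 125 [  1.1  52.7 184.2]
shaft -100 16 [  0.8  47.8 139.1]
shaft -130 51 [  0.4  48.1 119.8]
shaft -158 38 [ 0.8 48.9 90.5]
collar 182 [-12.6  38.5 202.8] [ 14.4  52.3 206.3]
```

View pics/w25.png

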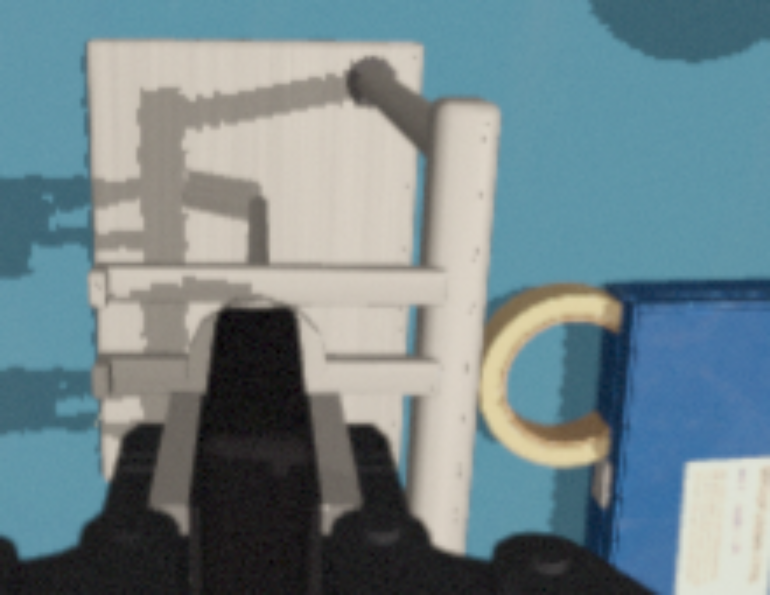

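View pics/s25.png

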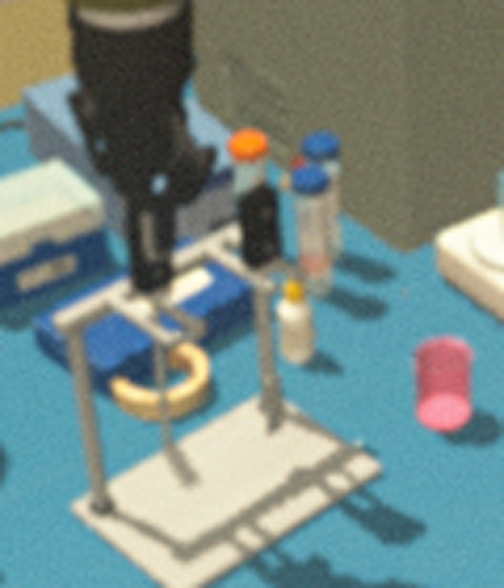

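The shaft is between the tines with the collar above them. Next I'll lower it onto the fork.

```bash
python3 -m pendant '[0,0,-6,0,10,0,0,-5,0,10,0,0,0,0,10,0,0,0,0,10]'; python3 -m pendant '[0,0,-3,0,10,0,0,0,0,10,0,0,0,0,10]'; python3 -c "
from m3 import *
rep()"
```

```text
time: 18.43
tool_pos: [519.2, 337.1, 222.4]
tcp_rot: [-179.9, -1.4, 96.7]
ft_force: [0.0, -0.5, -1.3]
finger_gap: 13.8
time: 18.68
tool_pos: [518.7, 337.1, 218.7]
tcp_rot: [-179.8, -1.4, 96.7]
ft_force: [1.1, -0.3, -1.7]
finger_gap: 13.9
T [518.6 337.1 218.6] [-179.83   -1.42   96.69]
tine + 1155 y [45.8 54.7 57.8] x min -29.9 z 184.1
tine - 562 y [29.9 34.9 39.6] x min -30.0 z 184.0
TCP in rack [ -1.9  42.1 218.6]
shaft -100 65 [ -2.5  48.  134.3]
shaft -130 51 [ -2.5  48.6 105.2]
shaft -158 37 [-2.6 49.1 74.2]
collar 180 [-15.4  38.6 186.6] [ 11.5  53.3 190.5]
```

```bash
python3 -m pendant '[0,0,-2,0,10,0,0,0,0,10,0,0,0,0,10]'
python3 - <<'E'
from h import *
s=snap('scene');cv2.imwrite('pics/s26.png',cv2.resize(s['frame'][170:260,140:230],None,fx=6.5,fy=6.5,interpolation=cv2.INTER_CUBIC))
E
```

```text
time: 18.98
tool_pos: [519.5, 337.6, 219.0]
tcp_rot: [180.0, -1.5, 96.7]
ft_force: [0.3, 0.6, -1.1]
finger_gap: 13.7
```

View pics/s26.png

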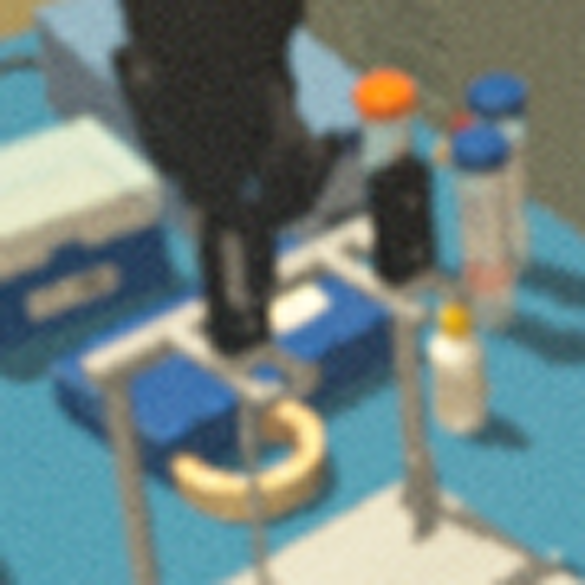

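```bash
python3 -m pendant '[0,0,-3,0,10,0,0,-1,0,10]'
```

```text
time: 19.2
tool_pos: [520.2, 338.0, 218.1]
tcp_rot: [179.8, -1.6, 96.7]
ft_force: [-1.3, -1.1, 2.9]
finger_gap: 13.8
```

Contact is felt, with the z force going from -1.2 to +2.9 N, so the collar is seated. Now I'll release.

```bash
python3 -m pendant '[0,0,0,0,45,0,0,0,0,45,0,0,0,0,45,0,0,0,0,45,0,0,0,0,45]'
python3 - <<'E'
from h import *
w=snap('wrist');cv2.imwrite('pics/w27.png',cv2.resize(w['frame'],(800,600)))
s=snap('scene');cv2.imwrite('pics/s27.png',cv2.resize(s['frame'][170:290,140:250],None,fx=5,fy=5,interpolation=cv2.INTER_CUBIC))
E
```

```text
time: 19.62
tool_pos: [520.4, 338.1, 217.8]
tcp_rot: [179.8, -1.6, 96.7]
ft_force: [-0.1, 0.5, -1.3]
finger_gap: 45.0
```

View pics/w27.png

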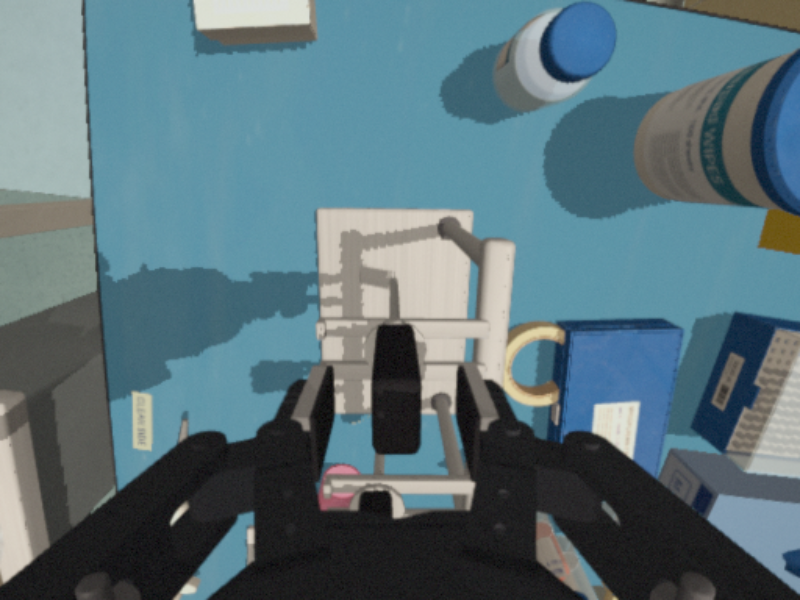

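View pics/s27.png

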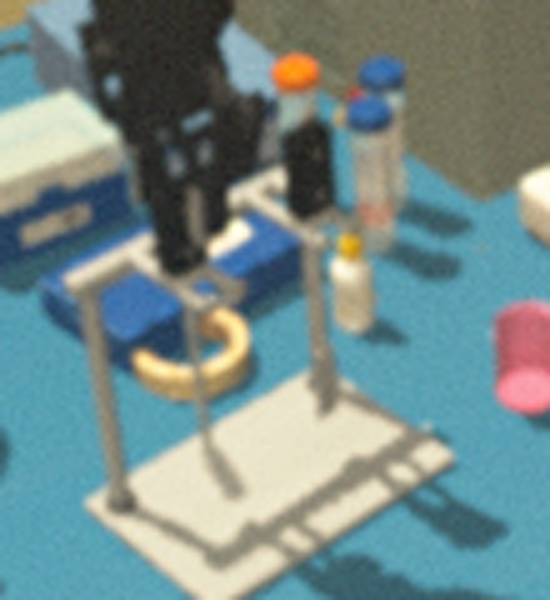

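Released, and it hangs freely. Next I'll raise the hand straight up and check.

```bash
python3 -m pendant '[0,0,12,0,45,0,0,20,0,45,0,0,35,0,45,0,0,35,0,45,0,0,35,0,45,0,-30,20,0,45,0,-35,0,0,45,0,-35,0,0,45,0,0,0,0,45,0,0,0,0,45]'
python3 - <<'E'
from h import *
w=snap('wrist');W=pts(w);cv2.imwrite('pics/w28.png',cv2.resize(w['frame'],(800,600)))
m=(W[...,2]>232)&(W[...,2]<260)&(w['frame'].max(2)<75)&(W[...,0]<600)
n,l,st,ce=cv2.connectedComponentsWithStats(m.astype('uint8'))
for i in range(1,n):
    if st[i,4]>40:
        c=cv2.findContours((l==i).astype('uint8'),cv2.RETR_EXTERNAL,cv2.CHAIN_APPROX_NONE)[0][0][:,0]
        P=np.array([onz(w,*p,247)[:2] for p in c.astype(float)]).astype('float32')
        print(st[i],np.nanmedian(W[l==i],0).round(1),cv2.minAreaRect(P))
s=snap('scene');cv2.imwrite('pics/s28.png',cv2.resize(s['frame'][150:290,150:310],None,fx=4.2,fy=4.2,interpolation=cv2.INTER_CUBIC))
E
```

```text
time: 20.55
tool_pos: [516.4, 233.8, 389.0]
tcp_rot: [179.7, -1.5, 96.9]
ft_force: [0.2, 0.1, 0.8]
finger_gap: 44.9
[260  71  16  29 410] [518.6 339.9 243.8] ((518.691650390625, 338.5527038574219), (14.853880882263184, 26.169321060180664), 7.311853408813477)
[251 155  15  26 345] [519.9 255.2 244. ] ((519.7911987304688, 255.45526123046875), (14.321115493774414, 27.568988800048828), 10.627137184143066)
```

View pics/w28.png

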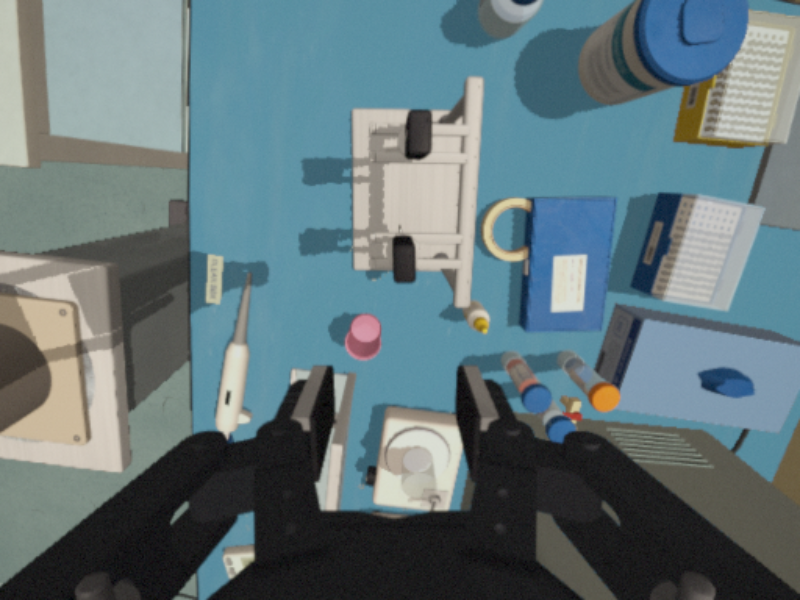

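View pics/s28.png

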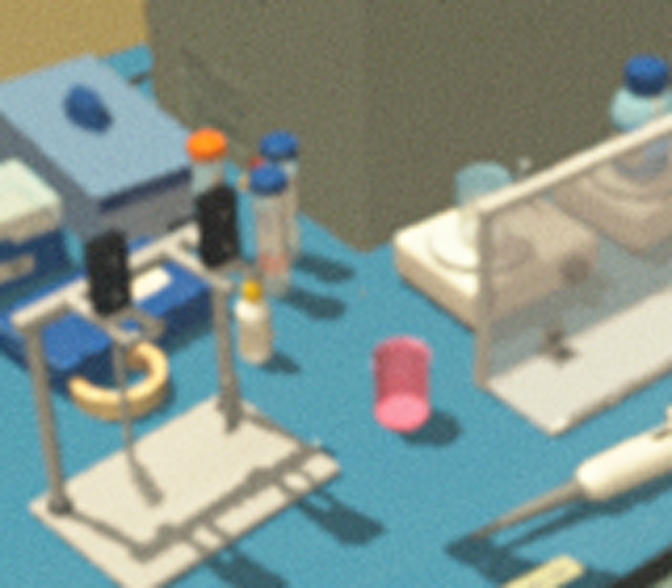

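Run:
```python
from h import *
job.hand_in();print(sensors.sense()['time'])
```

```text
the job is handed in; nothing more can be done
the job is handed in; nothing more can be done
```

The beaker stirrer's toggle is off, the hooked rod is back in its fork, and the job is handed in at about 20.6 s of the 61 s allowed. No verdict is reported.

**What I did:** I took the hooked rod from the left (+y) fork and reached over the shield with it. I slid the toe sideways behind the toggle and pulled it over with about 3 N at the wrist. The rod then went back into the same fork until the collar seated, and I let go and lifted clear.

**What differed from the notes:** the interface only allows a vertical hand, so I did not use the 30 to 45 degree slant. The rod stayed nearly vertical with its toe turned sideways. The hand stayed above 260 mm, over the bath rim, for the whole reach.

**Last checks that passed:**
- **Toggles:** the wrist view after the pull shows the beaker toggle leaning towards the robot and the bottle toggle still on. I did not look at them again after hanging the rod.
- **Vessels:** the beaker and bottle were standing on their plates in that same view, but I did not measure their positions.
- **Rack tools:** the rod and the spatula hang side by side in their own forks, both handle tops reading 244 mm as at the start.
- **Hand:** it was clear of everything, with no contact force.

**What disagreed:**
- **Hand tilt:** it drifted up to about 4 degrees during the moves. I corrected for it from the pictures.
- **Finger opening:** it read about 14 mm on the 16 mm handle, though the rod did not visibly slip.
- **Rack position:** the fork tips measured about 5 mm nearer the robot than my first estimate, so I placed the rod using the measured tines.

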